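# Square up a plate and clamp it in the fixture

## Robot

A 6-joint arm with a two-finger parallel gripper is mounted at the origin on a cart in front of the work surface, level with it; the furniture and walls round the work are solid. World frame = base frame: x ahead of the robot, y to its left, z up, the work surface at z = 0. Lengths are in m, angles in rad, forces in N, time in s.
With the tool pointing down it reaches from about 0.3 to 0.875 m from the base axis. Payload 6.4 kg.
Tool frame: the origin (TCP) lies midway between the tips of the shut fingers; the grasp point (between the pads) lies 19 mm behind it (grasp_offset is the distance from the TCP to the grasp point, in m); z points along the fingers, y is the line along which they close (so a half turn about z gives the same grasp; the last joint's range is limited). The gripper opens to 85 mm and grips with 20 to 120 N. Pads are 22 mm wide; open, the fingers measure 114 mm over their backs; the gripper's body (76 mm by 85 mm) begins 54 mm behind the grasp point. The pads swing forward as they close: fully open they stand 13 mm farther back than shut.
Start: joints at [-1.48, 0.181, 1.607, -0, 1.354, -0.206], TCP at [0.168, -0.55, 0.231] pointing down, gripper open.
Joint ranges: [-2.99, 2.99], [-0.89, 2.07], [0.3, 2.58], [-1.14, 4.28], [0, 2.63], [-3.12, 3.12]. Speed limits (rad/s): [2.57, 2.57, 3.01, 3.14, 3.14, 3.14].

## Interface

Orientations are given as a unit quaternion [w, x, y, z].
In Python, from bench import * gives the robot as it stands. The module is installed in compiled form; this text tells all that it offers.
- The arm moves only by the tool servo_tool, never from a script. Its argument "commands" is text: rows parted by semicolons, each of 7 numbers parted by spaces: the turn, a rotation vector about the tool's x, y, z in rad, then the shift along the tool's x, y, z in mm, then the opening, from 0 (shut) to 1 (fully open). In form: wx wy wz dx dy dz claw; .... A call has 1 to 5 rows; each row shifts and turns the commanded pose from where the row before left it, along the tool's axes as they then stand; what a row does not reach is not made up. A row lasts 1/8 s, in which the tool goes at most 62.5 mm and 10.7 degrees, less where a joint would pass 70% of its speed; a pose out of reach is approached as far as the arm can. A call with a gripper value outside its range is refused whole. The fingers move at their own pace and stop on an object; the grip force is fixed at half the most. Time passes only in rows, so rows that do not move let the fingers close. It gives the time, the measured TCP pose, the force, the opening and the grip force at its end, in the units of the state.
- get_obs(): the state, without advancing time (a new reading comes with each control period).
- camera(name): name is "scene" or "top"; returns the picture (384x512x3 uint8, blue, green, red); there is no depth.
- calibration(name): a dict with "fx", "fy", "cx", "cy" (pixels), "R" (3x3) and "t" (3): a world point X has camera coordinates R X + t. Camera axes: x right, y down, z forward; pixel columns grow to the right and rows downward; lengths in m; the calibration is good to about 2 mm. A picture is of the moment at which its call begins. calibration takes no time and is no camera call.
- hand_in(): hands the job in; it is judged then, once.
The state is a dict: "time_s": time; "q": joint angles; "dq": joint speeds; "joint_efforts": joint torques, N m; "eef_pos": TCP position; "eef_rot": TCP orientation; "wrist_force": force on the tool from outside, world axes, zero at the start; "torque": the same for the moment, N m; "opening": opening from 0.0 (shut) to 1.0 (fully open); "grasp_force": force on a finger pad.
Only numpy, scipy, OpenCV 4.12 (cv2) and the standard library are available. Lean on these libraries where they do the work, as an engineer would, in place of code of your own. Each camera call takes 0.05 s, during which the arm holds its last target. There are 200 camera calls.

## Task

Load the white plastic plate from the blue tray into the toggle-clamp fixture. First square it up in the corner stop: lay it down there, slide it snug against both fences and let go of it; then bring it in under the raised clamp arm, flat between the guides of the nest and fully home against the end stop, let go, and bring the red lever over until the clamp pad is down on the plate. Leave everything else on the bench as it stands.

Things in the scene. Friction and masses are not known exactly. Their poses are not given: they have to be found in the camera images.
- plate_center (a point): centre of the white plate, half-way up. The plate is flat rigid white plastic, 140 x 50 x 10 mm, about 100 g, with two countersunk holes and a slot showing on its top; x along its length, y across its width, z up. It starts lying flat and loose in the tray; either end may go first
- plate: the same white plate; origin at the centre of its underside
- tray: fixed blue plastic tray, 164 x 74 mm; origin on the bench under its centre, x along its length, z up. Floor 10 mm above the bench; the plate lies on it with 6 mm of play all round. Walls 26 mm high; half-way along each long side is a finger notch 52 mm long: no wall there, and no floor beyond 18 mm from the centre line. Elsewhere no finger fits beside the plate
- squaring_stop: fixed corner stop: dark steel base 6 mm thick, in its own frame x -55 to +60, y -60 to +50 mm, with two bright fences 14 mm high on it; origin on the bench, z up. Side fence along x: inner face at y = +40 mm, x -45 to +44. End fence along y: inner face at x = +50 mm, y -20 to +32
- stop_home (a point): where the plate's centre lies when home in the squaring stop, 11 mm above the bench, axes as squaring_stop: a long edge on the side fence, a short edge on the end fence. The other end then sticks out on the -x side, 35 mm past the base and 45 mm past the side fence. The side fence reaches past the plate's middle: a finger fits there only while the plate is about 30 mm off it
- fixture: fixed toggle-clamp fixture with a red-handled lever; origin on the bench, x from the nest's open mouth towards the hinge, z up. Black nest block, top 28 mm above the bench, x -118 to -18 mm. On it two bright guides 8 mm high, 53 mm apart, x -108 to -32, with a flared mouth 62 mm wide at x = -118; end stop face at x = -26 mm
- nest_home (a point): where the plate's centre lies when home in the nest, 33 mm above the bench, axes as fixture: flat on the block between the guides, one end on the end stop, the other sticking out 48 mm in front of the block with free space round it. The clamp arm and its round pad (x about -71 mm) hang over the nest, raised 25 mm or more above the plate: a gripper can reach only the outer end
- fixture_lever (a joint): angle of the clamp lever (rad): 0.91 fully open, handle laid back level; the pad meets the plate at about 0.08. It starts between 0.5 and 0.85, stays where it is left, and turns with about 0.1 N m
- clamp_handle (a point): middle of the lever's red handle, 18 mm across (along the fixture's y), about 70 mm long, pointing away from the hinge. It moves in an arc of radius 103 mm about clamp_hinge in the fixture's x-z plane; as the lever closes, the handle rises and comes towards the nest (at joint value 0 it would be 69 mm from the hinge in x and 76 mm above it)
- clamp_hinge (a point): hinge axis of the clamp lever, along the fixture's y, 58 mm above the bench
- marker_black: white felt marker with a black cap, 133 mm long, 17 mm thick, lying on the bench; a bystander; origin under its centre
- marker_blue: white felt marker with a blue cap, 133 mm long, 17 mm thick, lying on the bench; a bystander; origin under its centre
- trim: black rubber edge-trim section, 86 x 31 x 13 mm, lying on the bench; a bystander; origin under its centre
- nippers: end nippers with blue grips, 190 x 59 x 14 mm, lying on the bench; a bystander; origin under its centre
- oil_bottle: white plastic oil bottle with a red nozzle, 36 mm across, 120 mm tall, standing; a bystander; origin under its centre
- curved_trim: curved black rubber edge-trim section, 59 x 66 x 21 mm, lying on the bench; a bystander; origin under its centre
- offcut_tub: grey-white round open tub, 92 mm across, 55 mm tall; a bystander; origin under its centre
- screwdriver: screwdriver with a red handle, 202 mm long, 24 mm thick, lying on the bench; a bystander; origin under its centre

How it is judged:
By the outcome, as a careful person would: the job done as asked, in the order asked, and still so for the second after the job is handed in, with the robot touching nothing.
It also fails if it takes over 72 s, if anything falls off the work surface, if the arm or the gripper's body presses on something with over 40 N, if the wrist force passes 120 N, or if a joint passes its speed limit or range.

## Working session

There is one attempt and no reset: what is moved stays moved. The work goes in short steps, Python scripts to look and compute and a tool call to move; the robot and the scene stay as the last step left them, time stands still between calls to the robot, and variables do not carry over. Pictures are saved under pics/ and viewed, at most 12 in all, crops included, and the job is handed in when it is done.

Besides the shell and the picture viewer there is one more tool, called as name(argument=value, ...), one argument or row to a line, values as JSON. servo_tool: Moves the arm, as the interface text tells. Its arguments: {"type":"object","properties":{"commands":{"type":"string"}},"required":["commands"]}

```bash
mkdir -p pics; python3 - <<'E'
from bench import *
import cv2,numpy as np
for n in("top","scene"):
    im=camera(n);cv2.imwrite(f"pics/{n}0.png",im)
    c=calibration(n);print(n,c["fx"],c["fy"],c["cx"],c["cy"],np.round(-np.array(c["R"]).T@c["t"],3),np.round(c["R"],3).tolist())
    cv2.imwrite(f"pics/{n}0b.png",cv2.resize(im,(800,600),interpolation=cv2.INTER_CUBIC))
print(get_obs())
E
```

```text
top 373.7751725808429 373.7751725808429 253.48609334136583 191.25353287555873 [ 0.406 -0.095  1.197] [[0.011, -1.0, -0.015], [-0.986, -0.008, -0.165], [0.165, 0.016, -0.986]]
scene 471.1607157234723 471.1607157234723 263.22909556753353 191.35934754596627 [-0.728 -0.762  0.725] [[0.466, -0.885, 0.011], [-0.343, -0.192, -0.92], [0.816, 0.425, -0.393]]
{'time_s': 0.1, 'q': array([-1.48028922e+00,  1.81481811e-01,  1.60787036e+00, -2.24299782e-05,
        1.35379816e+00, -2.06316884e-01]), 'dq': array([ 0.00074168, -0.00066452, -0.00217777,  0.00156953, -0.00132129,
        0.00011121]), 'joint_efforts': array([-2.39332292e-05, -4.45881736e+01, -3.52240062e+01, -3.98940556e-04,
        4.12150141e-03, -7.20355274e-06]), 'eef_pos': array([ 0.16813499, -0.54936742,  0.23048396]), 'eef_rot': array([-7.78167463e-04,  9.89006481e-01,  1.47870123e-01,  3.41416534e-05]), 'wrist_force': array([ 0.35042744, -0.67660973,  0.83023695]), 'torque': array([ 0.01185105, -0.03774476,  0.05529052]), 'grasp_force': 0.0, 'opening': 1.005135248384185}
```

View pics/top0b.png

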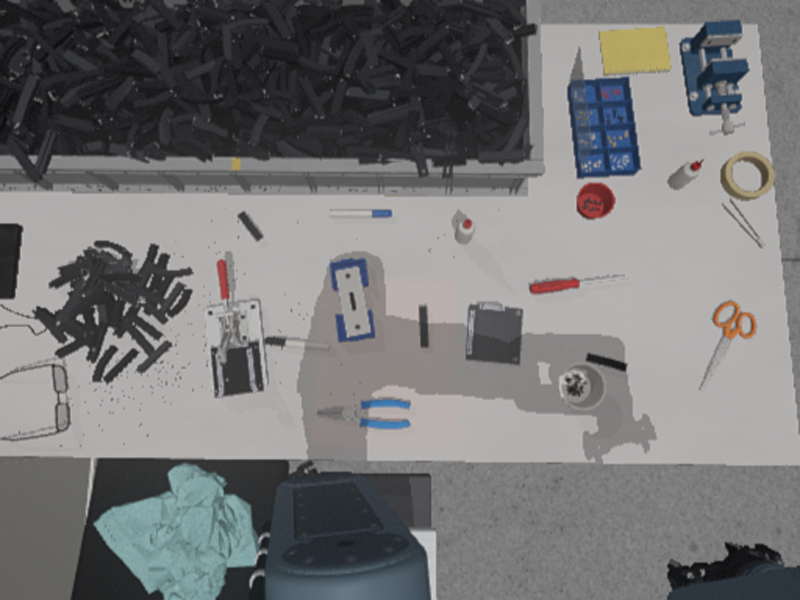

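View pics/scene0b.png

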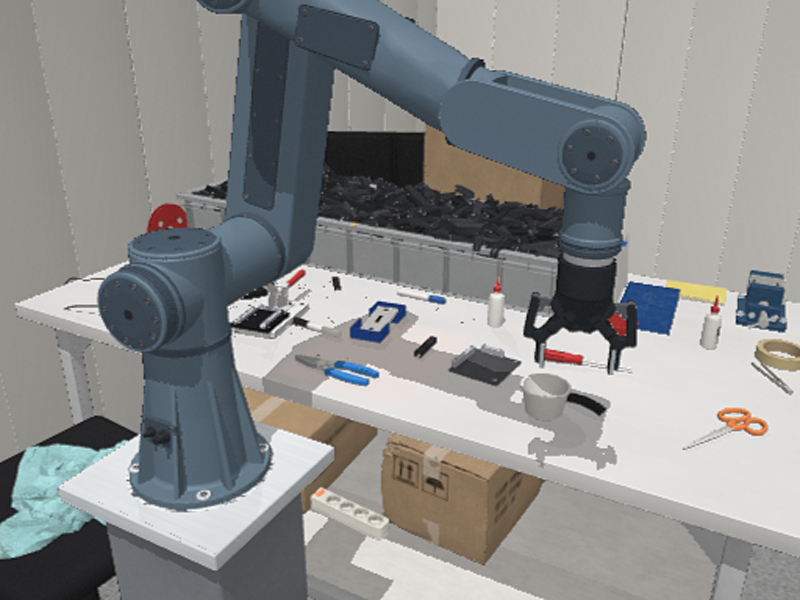

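The top view shows the fixture at about (235,345) with its mouth facing the robot, the tray with the plate at (352,300), and the stop at (495,333). These are pixels in the 800x600 picture. I'll zoom in on these.

```bash
python3 - <<'E'
import cv2,numpy as np
im=cv2.imread("pics/top0.png")
a=im[155:260,120:250];b=im[155:260,205:340]
cv2.imwrite("pics/ca.png",cv2.resize(im[150:260,125:255],None,fx=5.4,fy=5.4,interpolation=cv2.INTER_CUBIC)[:600])
cv2.imwrite("pics/cb.png",cv2.resize(im[155:255,205:345],None,fx=5.5,fy=5.5,interpolation=cv2.INTER_CUBIC))
E
```

```text
(no output)
```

View pics/ca.png

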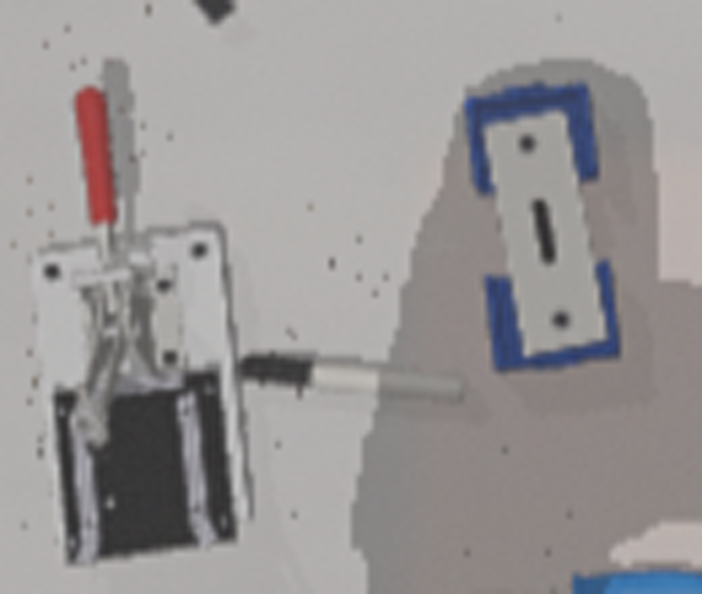

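View pics/cb.png

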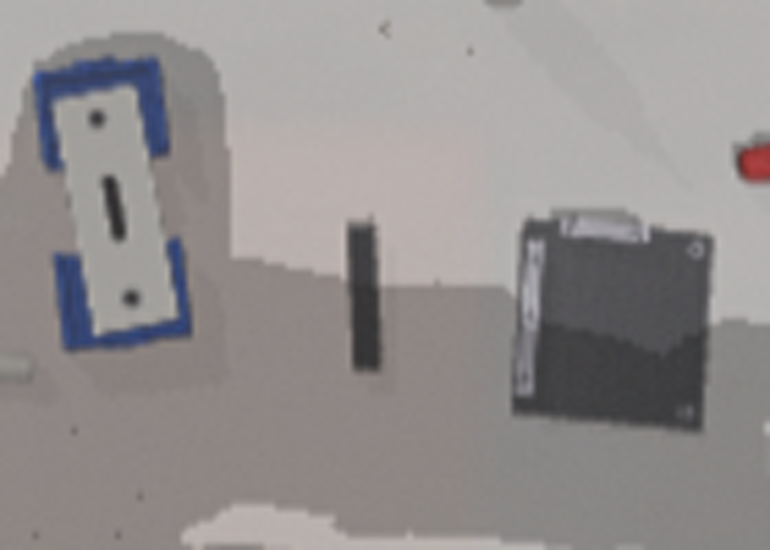

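Crop A shows the nest block corners at about (70,562), (235,540) and (218,372), with the handle running from (90,90) to (103,220). Crop B shows the plate holes at (97,119) and (131,298). The stop base corners are (523,218), (712,235), (703,432) and (513,413), with the fences on the left and at the top. Next I'll fit poses from these.

```bash
cat >h.py <<'E'
import numpy as np,cv2
from scipy.optimize import least_squares
from bench import *
C=calibration("top")
def proj(P,c=C):
    p=np.atleast_2d(P)@np.array(c["R"]).T+c["t"]; return np.c_[c["fx"]*p[:,0]/p[:,2]+c["cx"],c["fy"]*p[:,1]/p[:,2]+c["cy"]]
def back(uv,z,c=C):
    d=np.c_[(uv[:,0]-c["cx"])/c["fx"],(uv[:,1]-c["cy"])/c["fy"],np.ones(len(uv))]@np.array(c["R"])
    o=-np.array(c["R"]).T@c["t"]; return o+d*((z-o[2])/d[:,2])[:,None]
def tf(p,L):
    c,s=np.cos(p[2]),np.sin(p[2]);L=np.atleast_2d(L).astype(float)
    return np.c_[p[0]+c*L[:,0]-s*L[:,1],p[1]+s*L[:,0]+c*L[:,1],L[:,2]]
def edgefit(im,p0,edges,z,win=2.5,n=25):
    """edges: (x0,y0,x1,y1) in local frame m; refine pose by max gradient along the normals."""
    g=cv2.cvtColor(im,cv2.COLOR_BGR2GRAY).astype(np.float32);p=np.array(p0,float)
    for it in range(6):
        M=[];Q=[];N=[]
        for e in edges:
            t=np.linspace(.08,.92,n)[:,None];P=np.array(e[:2])*(1-t)+np.array(e[2:4])*t
            P=np.c_[P,np.full(n,z)];uv=proj(tf(p,P));d=uv[-1]-uv[0];d/=np.linalg.norm(d);nn=np.array([-d[1],d[0]])
            s=np.arange(-win,win+.01,.1);S=uv[:,None]+s[None,:,None]*nn
            v=cv2.remap(g,S[...,0].astype(np.float32),S[...,1].astype(np.float32),cv2.INTER_CUBIC)
            G=abs(np.gradient(cv2.GaussianBlur(v,(1,1),0),axis=1))*np.exp(-(s/win)**2);G=G**2
            off=(G*s).sum(1)/(G.sum(1)+1e-6);off=np.full(n,np.median(off))+np.clip(off-np.median(off),-.5,.5)
            M.append(P);Q.append(uv+off[:,None]*nn);N.append(np.tile(nn,(n,1)))
        M,Q,N=map(np.vstack,(M,Q,N))
        r=least_squares(lambda q:((proj(tf(q,M))-Q)*N).sum(1),p,loss="soft_l1",f_scale=.3,x_scale=[.01,.01,.05]);p=r.x
    return p,np.sqrt(np.mean(r.fun**2))
def rect(x0,x1,y0,y1):return [(x0,y0,x1,y0),(x1,y0,x1,y1),(x1,y1,x0,y1),(x0,y1,x0,y0)]
def tool():
    o=get_obs();w,x,y,z=o["eef_rot"]
    from scipy.spatial.transform import Rotation as R
    return o,R.from_quat([x,y,z,w])
E
cat > m.py <<'E'
from h import *
im=cv2.imread("pics/top0.png")
A=lambda q:np.array([125,150])+(np.array(q,float)+.5)/5.4-.5
B=lambda q:np.array([205,155])+(np.array(q,float)+.5)/5.5-.5
h=back(B([(97,119),(131,298),(114,208)]),.02);d=h[0]-h[1];print("plate pick",h[2],np.arctan2(d[1],d[0]))
p0=[h[2][0],h[2][1],np.arctan2(d[1],d[0])]
print("plate",edgefit(im,p0,rect(-.07,.07,-.025,.025),.02))
U=B([(523,218),(712,235),(703,432),(513,413)]);L=np.array([(.06,.05,.006),(.06,-.06,.006),(-.055,-.06,.006),(-.055,.05,.006)])
r=least_squares(lambda q:(proj(tf(q,L))-U).ravel(),[.35,-.3,0]);print("stop pick",r.x,r.fun.round(2))
print("stop",edgefit(im,r.x,[(-.055,-.06,.06,-.06),(-.055,.05,-.055,-.06),(.06,-.06,.06,-.02)],.006))
U=A([(70,562),(235,540),(218,372),(55,390)])
f=lambda q:(proj(tf(q,np.array([(-.118,q[3],.028),(-.118,-q[3],.028),(-.018,-q[3],.028),(-.018,q[3],.028)])))-U).ravel()
r=least_squares(f,[.45,.3,0,.04]);print("fix pick",r.x,r.fun.round(2));w=r.x[3]
for ww in(w,):print("fix",edgefit(im,r.x[:3],[(-.118,ww,-.118,-ww),(-.118,-ww,-.02,-ww),(-.118,ww,-.02,ww)],.028))
p=r.x[:3]
# handle: which theta
hd=A([(90,90),(103,220),(97,155)])
def hp(th,rr=.103):
    a=np.arctan2(76,69)-th;return tf(p,[rr*np.cos(a),0,.058+rr*np.sin(a)])
for th in(.5,.6,.7,.8):print(th,proj(hp(th))[0].round(1),proj(hp(th,.138))[0].round(1),hd.round(1).tolist())
E
python3 m.py
```

```text
plate pick [0.59870376 0.01449704 0.02      ] 0.2079783967016468
plate (array([0.59874503, 0.0142977 , 0.20947924]), np.float64(0.16281269306928667))
stop pick [ 0.53316566 -0.2704172  -0.07533236] [ 0.26  0.08  0.12 -0.2  -0.08 -0.19 -0.29  0.31]
stop (array([ 0.53357901, -0.27016271, -0.08254189]), np.float64(0.11792285173162026))
fix pick [0.52561474 0.25147807 0.14114609 0.04768113] [-0.11  0.21 -0.13  0.23  0.09 -0.55  0.16  0.1 ]
fix (array([0.52564105, 0.25209483, 0.15493801]), np.float64(0.2009936656281365))
0.5 [140.7 180.3] [138.7 168.9] [[141.3, 166.3], [143.7, 190.3], [142.6, 178.3]]
0.6 [141.7 180. ] [139.9 168.7] [[141.3, 166.3], [143.7, 190.3], [142.6, 178.3]]
0.7 [142.6 180.1] [141.3 168.9] [[141.3, 166.3], [143.7, 190.3], [142.6, 178.3]]
0.8 [143.6 180.5] [142.6 169.5] [[141.3, 166.3], [143.7, 190.3], [142.6, 178.3]]
```

Plate pose is (0.599, 0.0145, yaw 0.209), stop (0.5335, -0.270, yaw -0.08) and fixture about (0.5256, 0.252, yaw 0.15). The lever is at about 0.68. I'm moving above the plate now.

servo_tool(
  commands="0 0 0 48 -34.4 2 1;0 0 0 48 -34.4 2 1;0 0 0 48 -34.4 2 1;0 0 0 48 -34.4 2 1;0 0 0 48 -34.4 2 1",
)

```text
time_s: 0.72
eef_pos: [0.3481, -0.3134, 0.221]
eef_rot: [-0.0, 0.989, 0.148, 0.0]
wrist_force: [0.2, -0.6, 0.0]
opening: 0.998
grasp_force: 0.0
```

servo_tool(
  commands="0 0 0 48 -34.4 2 1;0 0 0 48 -34.4 2 1;0 0 0 48 -34.4 2 1;0 0 0 48 -34.4 2 1;0 0 0 48 -34.4 2 1",
)

```text
time_s: 1.35
eef_pos: [0.5274, -0.0787, 0.211]
eef_rot: [0.0, 0.989, 0.148, -0.0]
wrist_force: [-0.0, -0.6, 0.6]
opening: 1.003
grasp_force: 0.0
```

servo_tool(
  commands="0 0 0 48 -34.4 2 1;0 0 0.08 48 -34.4 2 1;0 0 0 0 0 0 1",
)

```text
time_s: 1.72
eef_pos: [0.5992, 0.0169, 0.2061]
eef_rot: [-0.001, 0.994, 0.11, -0.001]
wrist_force: [-0.6, -0.3, -0.7]
opening: 1.001
grasp_force: 0.0
```

```bash
cat >go.py <<'E'
import sys
from h import *
from scipy.spatial.transform import Rotation as R
def show(x,y,z,psi):
    o,r=tool();d=r.inv().apply(np.array([x,y,z])-o["eef_pos"])*1000
    T=R.from_matrix(np.array([[np.cos(psi),np.sin(psi),0],[np.sin(psi),-np.cos(psi),0],[0,0,-1]]))
    w=(r.inv()*T).as_rotvec();X=r.as_matrix()
    print("t",o["time_s"],"pos",o["eef_pos"].round(4),"psi",np.arctan2(X[1,0],X[0,0]).round(4),"F",o["wrist_force"].round(1),"M",o["torque"].round(2),"op",round(o["opening"],3),o["grasp_force"].round(1))
    print("turn",w.round(4),"shift(tool)",d.round(1), "shift after turn",T.inv().apply(np.array([x,y,z])-o["eef_pos"]).round(4)*1000)
if __name__=="__main__":show(*map(float,sys.argv[1:5]))
E
python3 go.py .5987 .0143 .12 .2095
```

```text
Traceback (most recent call last):
  File "go.py", line 10, in <module>
    if __name__=="__main__":show(*map(float,sys.argv[1:5]))
                            ~~~~^^^^^^^^^^^^^^^^^^^^^^^^^^^
  File "go.py", line 8, in show
    print("t",o["time_s"],"pos",o["eef_pos"].round(4),"psi",np.arctan2(X[1,0],X[0,0]).round(4),"F",o["wrist_force"].round(1),"M",o["torque"].round(2),"op",round(o["opening"],3),o["grasp_force"].round(1))
                                                                                                                                                                                 ^^^^^^^^^^^^^^^^^^^^^^
AttributeError: 'float' object has no attribute 'round'
```

servo_tool(
  commands="0 0 0.011 -1 2.4 48 1;0 0 0 0 0 50 1;0 0 0 0 0 45 1;0 0 0 0 0 35 1;0 0 0 0 0 20 1",
)

```text
time_s: 2.35
eef_pos: [0.596, 0.0102, 0.0071]
eef_rot: [-0.0, 0.995, 0.102, -0.002]
wrist_force: [0.2, -0.4, 0.2]
opening: 1.001
grasp_force: 0.0
```

```bash
sed -i 's/o\["grasp_force"\].round(1)/o["grasp_force"]/' go.py; python3 go.py .5987 .0143 .008 .2095
```

```text
t 2.35 pos [0.596  0.0102 0.0071] psi 0.2053 F [ 0.2 -0.4  0.2] M [-0.02  0.03 -0.02] op 1.001 0.0
turn [-0.0011  0.0033 -0.0042] shift(tool) [ 3.5 -3.5 -0.9] shift after turn [ 3.5 -3.5 -0.9]
```

servo_tool(
  commands="-0.001 0.003 -0.004 3.5 -3.5 -1 1;0 0 0 0 0 0 1",
)

```text
time_s: 2.6
eef_pos: [0.602, 0.0148, 0.012]
eef_rot: [0.001, 0.994, 0.105, 0.003]
wrist_force: [0.8, -0.5, -1.1]
opening: 0.996
grasp_force: 0.0
```

```bash
python3 go.py .5987 .0143 .008 .2095
```

```text
t 2.6 pos [0.602  0.0148 0.012 ] psi 0.2102 F [ 0.8 -0.5 -1.1] M [-0.05 -0.01 -0.03] op 0.996 0.0
turn [ 0.0021 -0.0057  0.0007] shift(tool) [-3.4 -0.2  4. ] shift after turn [-3.4 -0.2  4. ]
```

servo_tool(
  commands="0 0 0 0 0 0 1;0 0 0 0 0 0 1",
)

```text
time_s: 2.85
eef_pos: [0.6013, 0.0148, 0.0115]
eef_rot: [0.001, 0.994, 0.105, 0.002]
wrist_force: [0.5, -0.4, -0.1]
opening: 0.998
grasp_force: 0.0
```

```bash
python3 go.py .5987 .0143 .008 .2095
```

```text
t 2.85 pos [0.6013 0.0148 0.0115] psi 0.21 F [ 0.5 -0.4 -0.1] M [ 0.04 -0.03 -0.08] op 0.998 0.0
turn [ 0.0018 -0.0048  0.0005] shift(tool) [-2.7 -0.   3.5] shift after turn [-2.6 -0.   3.5]
```

servo_tool(
  commands="0.002 -0.005 0 -2.5 0 3.5 1;0 0 0 0 0 0 1;0 0 0 0 0 0 0;0 0 0 0 0 0 0;0 0 0 0 0 0 0",
)

```text
time_s: 3.48
eef_pos: [0.5986, 0.0143, 0.0072]
eef_rot: [-0.0, 0.995, 0.105, -0.001]
wrist_force: [0.3, 0.6, 2.6]
opening: 0.562
grasp_force: 62.9
```

```bash
python3 go.py .5987 .0143 .008 .2095
```

```text
t 3.475 pos [0.5986 0.0143 0.0072] psi 0.2097 F [0.3 0.6 2.6] M [0.01 0.02 0.03] op 0.562 62.90888428688049
turn [-0.0006  0.001   0.0002] shift(tool) [ 0.1 -0.  -0.8] shift after turn [ 0.1 -0.  -0.8]
```

servo_tool(
  commands="0 0 0 0 0 -30 0;0 0 0 0 0 -55 0;0 0 0 -25.8 45.8 -5 0;0 0 0 -25.8 45.8 0 0;0 0 0 -25.8 45.8 0 0",
)

```text
time_s: 4.1
eef_pos: [0.5506, -0.1373, 0.0969]
eef_rot: [-0.0, 0.994, 0.105, -0.001]
wrist_force: [0.0, 0.2, 0.1]
opening: 0.566
grasp_force: 64.1
```

servo_tool(
  commands="0 0 0 -25.8 45.8 0 0;0 0 0 -25.8 45.8 0 0;0 0 0.097 -25.8 45.8 0 0;0 0 0.097 0 0 20 0;0 0 0.097 0 0 20 0",
)

```text
time_s: 4.72
eef_pos: [0.5036, -0.2876, 0.0563]
eef_rot: [-0.0, 0.999, -0.043, -0.001]
wrist_force: [0.4, -0.8, -1.1]
opening: 0.565
grasp_force: 64.2
```

servo_tool(
  commands="0 0 0 0 0 10 0;0 0 0 0 0 0 0;0 0 0 0 0 0 0",
)

```text
time_s: 5.1
eef_pos: [0.5046, -0.2868, 0.0475]
eef_rot: [0.0, 0.999, -0.04, -0.001]
wrist_force: [-0.4, 0.1, -0.9]
opening: 0.566
grasp_force: 64.1
```

```bash
cat > e.py <<'E'
from h import *
o=get_obs();im=camera("top");cv2.imwrite("pics/p1.png",cv2.resize(im[155:255,205:345],None,fx=5.5,fy=5.5,interpolation=cv2.INTER_CUBIC))
E
python3 go.py .5041 -.2868 .0035 -.0825;python3 e.py
```

```text
t 5.1 pos [ 0.5046 -0.2868  0.0475] psi -0.0797 F [-0.4  0.1 -0.9] M [0. 0. 0.] op 0.566 64.1469955444336
turn [0.0003 0.0013 0.0028] shift(tool) [-0.4  0.  44. ] shift after turn [-0.5  0.  44. ]
```

View pics/p1.png

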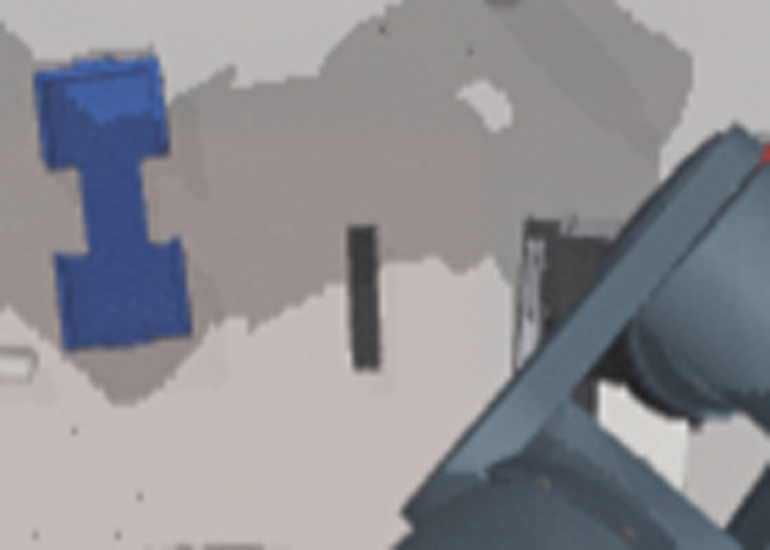

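The tray is empty and the plate is held. Its outer end shows at about (640,430), over the stop base. I'm lowering it now.

servo_tool(
  commands="0 0.001 0.003 -0.5 0 25 0;0 0 0 0 0 10 0;0 0 0 0 0 4 0;0 0 0 0 0 2 0;0 0 0 0 0 0 0",
)

```text
time_s: 5.78
eef_pos: [0.5037, -0.2868, 0.0063]
eef_rot: [0.0, 0.999, -0.042, -0.0]
wrist_force: [0.4, -0.6, -0.7]
opening: 0.567
grasp_force: 64.2
```

servo_tool(
  commands="0 0 0 0 0 1.5 0;0 0 0 0 0 0 0",
)

```text
time_s: 6.02
eef_pos: [0.5035, -0.2867, 0.0045]
eef_rot: [-0.0, 0.999, -0.042, -0.0]
wrist_force: [0.2, -0.2, -1.7]
opening: 0.563
grasp_force: 64.2
```

```bash
python3 go.py .5041 -.2868 .0035 -.0825
```

```text
t 6.025 pos [ 0.5035 -0.2867  0.0045] psi -0.0842 F [ 0.2 -0.2 -1.7] M [ 0.01 -0.02 -0.  ] op 0.563 64.1582465171814
turn [-0.0002  0.001  -0.0017] shift(tool) [0.6 0.1 1. ] shift after turn [0.6 0.1 1. ]
```

servo_tool(
  commands="0 0 0 0 0 1.2 0;0 0 0 0 0 0 0;0 0 0 0 0 0 0",
)

```text
time_s: 6.4
eef_pos: [0.5037, -0.2867, 0.0036]
eef_rot: [-0.0, 0.999, -0.042, -0.0]
wrist_force: [-1.6, 0.9, 4.8]
opening: 0.565
grasp_force: 64.7
```

```bash
python3 go.py .5041 -.2868 .0035 -.0825
```

```text
t 6.4 pos [ 0.5037 -0.2867  0.0036] psi -0.0842 F [-1.6  0.9  4.8] M [0.27 0.26 0.03] op 0.565 64.72060203552246
turn [-0.0001  0.0008 -0.0017] shift(tool) [0.4 0.  0.1] shift after turn [0.4 0.  0.1]
```

servo_tool(
  commands="0 0 0 0 0 0 0.75;0 0 0 0 0 0 0.75;0 0 0 0 0 -10 0.75;0 0 0 0 0 -35 0.75;0 0 0 -25 0 -5 0.75",
)

```text
time_s: 7.02
eef_pos: [0.4812, -0.2865, 0.0567]
eef_rot: [0.002, 0.999, -0.042, 0.002]
wrist_force: [0.2, -0.8, -0.4]
opening: 0.751
grasp_force: 0.0
```

servo_tool(
  commands="0 0 0 -25 0 0 0.85;0 0 0 0 0 0 0.85;0 0 0 0 0 0 0.85;0 0 0 0 0 0 0.85",
)

```text
time_s: 7.52
eef_pos: [0.4545, -0.2827, 0.0534]
eef_rot: [0.0, 0.999, -0.042, -0.0]
wrist_force: [0.2, -0.3, 0.4]
opening: 0.85
grasp_force: 0.0
```

```bash
cat > e.py <<'E'
from h import *
im=camera("top");cv2.imwrite("pics/p2.png",im);s=camera("scene");cv2.imwrite("pics/s2.png",cv2.resize(s[170:270,230:360],None,fx=6,fy=6,interpolation=cv2.INTER_CUBIC))
E
python3 go.py .4536 -.2827 .001 -.0842;python3 e.py
```

```text
t 7.525 pos [ 0.4545 -0.2827  0.0534] psi -0.0839 F [ 0.2 -0.3  0.4] M [-0.01  0.   -0.  ] op 0.85 0.0
turn [0.     0.0005 0.0003] shift(tool) [-0.9  0.1 52.4] shift after turn [-0.9  0.1 52.4]
```

View pics/s2.png

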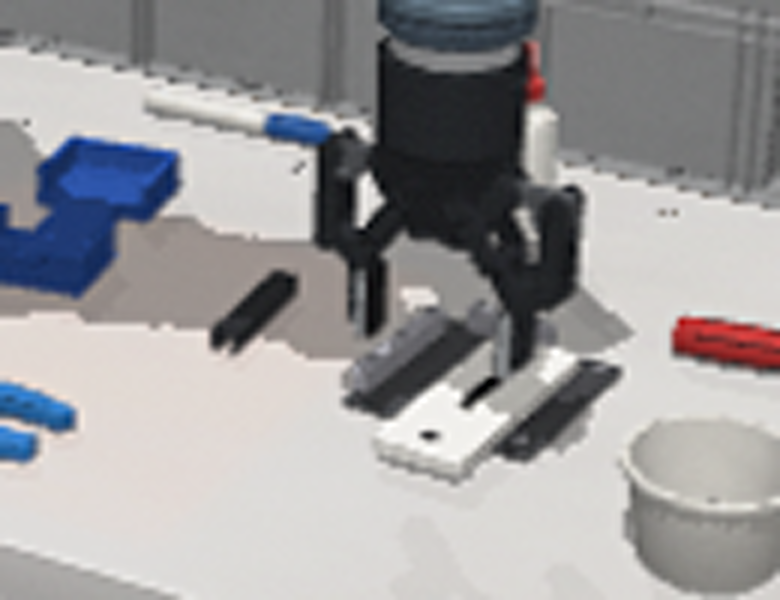

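The plate lies flat on the base with its outer end free. I'm regripping at that end.

servo_tool(
  commands="0 0 0 -0.9 0 30 0.85;0 0 0 0 0 17 0.85;0 0 0 0 0 5.5 0.85;0 0 0 0 0 0 0.85;0 0 0 0 0 0 0",
)

```text
time_s: 8.25
eef_pos: [0.4533, -0.2828, 0.0014]
eef_rot: [0.0, 0.999, -0.042, -0.0]
wrist_force: [-0.2, 0.5, 0.7]
opening: 0.649
grasp_force: 0.0
```

servo_tool(
  commands="0 0 0 0 0 0 0;0 0 0 0 0 0 0;0 0 0 0 0 0 0",
)

```text
time_s: 8.62
eef_pos: [0.4532, -0.2828, 0.0017]
eef_rot: [0.0, 0.999, -0.042, -0.0]
wrist_force: [-2.3, 1.5, 6.1]
opening: 0.566
grasp_force: 62.5
```

```bash
python3 go.py .4536 -.2827 .001 -.0842
```

```text
t 8.625 pos [ 0.4532 -0.2828  0.0017] psi -0.0842 F [-2.3  1.5  6.1] M [0.25 0.09 0.03] op 0.566 62.48003125190735
turn [0.0007 0.     0.    ] shift(tool) [ 0.3 -0.1  0.7] shift after turn [ 0.3 -0.1  0.7]
```

servo_tool(
  commands="0 0 0 0 0 -0.6 0;0 0 0 0 -12 0 0;0 0 0 0 -12 0 0;0 0 0 0 -5 0 0;0 0 0 0 0 0 0",
)

```text
time_s: 9.25
eef_pos: [0.4557, -0.2526, 0.0017]
eef_rot: [-0.0, 0.999, -0.042, -0.0]
wrist_force: [1.7, 0.8, 7.4]
opening: 0.568
grasp_force: 62.6
```

servo_tool(
  commands="0 0 0 0 -1.5 0 0;0 0 0 0 -1 0 0;0 0 0 0 0 0 0",
)

```text
time_s: 9.62
eef_pos: [0.4559, -0.2513, 0.0018]
eef_rot: [0.0, 0.999, -0.042, -0.0]
wrist_force: [0.4, -2.9, 5.7]
opening: 0.568
grasp_force: 62.5
```

```bash
python3 go.py .4536 -.2827 .001 -.0842
```

```text
t 9.625 pos [ 0.4559 -0.2513  0.0018] psi -0.084 F [ 0.4 -2.9  5.7] M [-0.54 -0.11 -0.09] op 0.568 62.490477561950684
turn [0.0006 0.0001 0.0002] shift(tool) [ 0.3 31.5  0.8] shift after turn [ 0.3 31.5  0.8]
```

servo_tool(
  commands="0 0 0 0 -1 -0.3 0;0 0 0 0 0 0 0;0 0 0 0 0 0 0",
)

```text
time_s: 10.0
eef_pos: [0.4558, -0.2503, 0.0018]
eef_rot: [0.0, 0.999, -0.042, -0.0]
wrist_force: [0.6, -4.4, 4.6]
opening: 0.567
grasp_force: 62.4
```

servo_tool(
  commands="0 0 0 0 -1 0 0;0 0 0 0 0 0 0;0 0 0 0 0 0 0",
)

```text
time_s: 10.38
eef_pos: [0.4558, -0.2502, 0.0019]
eef_rot: [0.001, 0.999, -0.042, -0.0]
wrist_force: [-0.1, -9.5, 2.2]
opening: 0.563
grasp_force: 62.2
```

```bash
python3 go.py .4536 -.2827 .001 -.0842
```

```text
t 10.375 pos [ 0.4558 -0.2502  0.0019] psi -0.0849 F [-0.1 -9.5  2.2] M [-1.35 -0.05 -0.6 ] op 0.563 62.245933413505554
turn [ 0.0015  0.0001 -0.0007] shift(tool) [ 0.5 32.6  0.9] shift after turn [ 0.5 32.6  0.9]
```

servo_tool(
  commands="0 0 0 0 0.6 0 0;0 0 0 4 0 0 0;0 0 0 2 0 0 0;0 0 0 0 0 0 0",
)

```text
time_s: 10.88
eef_pos: [0.4584, -0.2504, 0.0016]
eef_rot: [-0.0, 0.999, -0.042, -0.004]
wrist_force: [-15.4, -8.0, 16.1]
opening: 0.568
grasp_force: 63.6
```

servo_tool(
  commands="0 0 0 1 0 0 0;0 0 0 0 0 0 0;0 0 0 0 0 0 0",
)

```text
time_s: 11.25
eef_pos: [0.4591, -0.2504, 0.0016]
eef_rot: [-0.001, 0.999, -0.042, -0.004]
wrist_force: [-16.8, -6.9, 16.7]
opening: 0.567
grasp_force: 63.8
```

servo_tool(
  commands="0 0 0 1 0 0 0;0 0 0 0 0 0 0;0 0 0 0 0 0 0",
)

```text
time_s: 11.62
eef_pos: [0.4601, -0.2505, 0.0017]
eef_rot: [-0.0, 0.999, -0.042, -0.004]
wrist_force: [-16.4, -7.2, 16.3]
opening: 0.565
grasp_force: 63.7
```

```bash
python3 go.py .4536 -.2827 .001 -.0842
```

```text
t 11.625 pos [ 0.4601 -0.2505  0.0017] psi -0.0841 F [-16.4  -7.2  16.3] M [-1.25  2.47 -0.7 ] op 0.565 63.74024748802185
turn [-0.0006  0.0079  0.0001] shift(tool) [-3.8 32.6  0.7] shift after turn [-3.8 32.6  0.7]
```

```bash
python3 - <<'E'
from h import *
s=camera("scene");cv2.imwrite("pics/s3.png",cv2.resize(s[200:260,270:340],None,fx=9,fy=9,interpolation=cv2.INTER_CUBIC));cv2.imwrite("pics/s3full.png",s)
t=camera("top");cv2.imwrite("pics/t3.png",t)
E
```

```text
(no output)
```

View pics/s3.png

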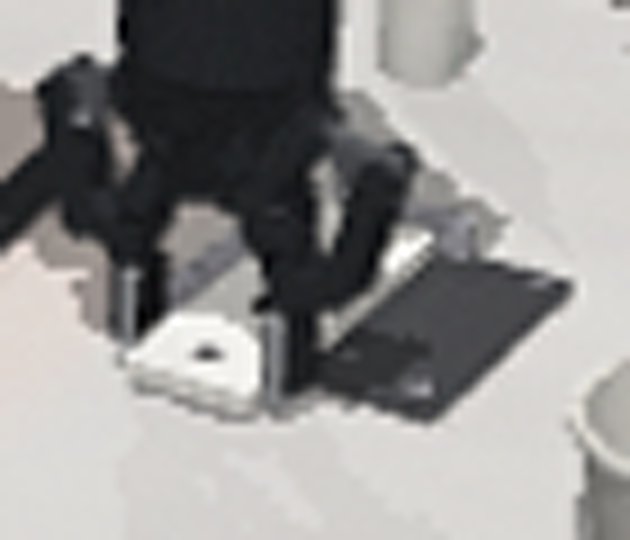

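The plate's outer corner is at about (128,352) and its far right corner at (435,235), close to the end fence. I'll check these against the projected home pose.

```bash
python3 - <<'E'
from h import *
c=calibration("scene");S=[.5336,-.2702,-.0835]
for z in(.006,.016):
  for dx in(0,-.005):
    L=[(-.09+dx,.04,z),(-.09+dx,-.01,z),(.05+dx,-.01,z),(.05+dx,.04,z)]
    print(z,dx,(((proj(tf(S,L),c)-[270,200])+.5)*9-.5).round(0).tolist())
L=[(.05,-.02,.02),(.05,-.02,.006),(.06,-.06,.006),(-.055,-.06,.006),(-.055,-.01,.006)];print((((proj(tf(S,L),c)-[270,200])+.5)*9-.5).round(0).tolist())
E
```

```text
0.006 0 [[126.0, 373.0], [252.0, 413.0], [436.0, 254.0], [315.0, 219.0]]
0.006 -0.005 [[118.0, 379.0], [245.0, 419.0], [430.0, 259.0], [309.0, 225.0]]
0.016 0 [[126.0, 347.0], [254.0, 387.0], [438.0, 230.0], [317.0, 195.0]]
0.016 -0.005 [[119.0, 353.0], [246.0, 393.0], [432.0, 235.0], [310.0, 200.0]]
[[463.0, 227.0], [461.0, 261.0], [573.0, 279.0], [430.0, 410.0], [301.0, 371.0]]
```

The plate is at the end fence within measurement, and the grip started to slip there. I'm letting go and backing off to check.

servo_tool(
  commands="0 0 0 0 0 0 0.8;0 0 0 0 0 0 0.8;0 0 0 0 0 0 0.8;0 0 0 0 0 -15 0.8;0 0 0 0 0 -50 0.8",
)

```text
time_s: 12.35
eef_pos: [0.4617, -0.2484, 0.0654]
eef_rot: [-0.002, 0.999, -0.042, -0.003]
wrist_force: [0.9, -0.6, 0.3]
opening: 0.8
grasp_force: 0.0
```

servo_tool(
  commands="0 0 0 -40 0 -20 0.8;0 0 0 -50 0 0 0.8;0 0 0 -40 0 0 0.8;0 0 0 0 0 0 0.8;0 0 0 0 0 0 0.8",
)

```text
time_s: 12.98
eef_pos: [0.3349, -0.2401, 0.0878]
eef_rot: [0.001, 0.999, -0.042, 0.0]
wrist_force: [0.1, -0.3, 0.2]
opening: 0.796
grasp_force: 0.0
```

```bash
python3 - <<'E'
from h import *
t=camera("top");cv2.imwrite("pics/t4.png",t);s=camera("scene")
a=cv2.resize(t[165:270,280:360],None,fx=5.7,fy=5.7,interpolation=cv2.INTER_CUBIC)[:598]
cv2.imwrite("pics/c4.png",a)
S=[.5336,-.2702,-.0835];L=[(-.09,.04,.016),(-.09,-.01,.016),(.05,-.01,.016),(.05,.04,.016)]
print(((proj(tf(S,L))-[280,165]+.5)*5.7-.5).round(0).tolist())
p=tf(S,[-.02,.015,.016])[0]
print("home",p[:2].round(4));print(edgefit(t,[p[0],p[1],-.0835],rect(-.07,.07,-.025,.025),.016))
print("stop",edgefit(t,S,[(-.055,-.06,.06,-.06),(-.055,-.02,-.055,-.06),(.06,-.06,.06,-.02)],.006))
E
python3 go.py .4536 -.2827 .001 -.0842
```

```text
[[117.0, 435.0], [208.0, 444.0], [224.0, 192.0], [135.0, 184.0]]
home [ 0.5149 -0.2536]
(array([ 0.51191796, -0.25385838, -0.09489402]), np.float64(0.246511343318033))
stop (array([ 0.53394146, -0.27004168, -0.08848055]), np.float64(0.11747126304119616))
t 13.075 pos [ 0.3351 -0.2399  0.0874] psi -0.0836 F [-0.1  0.1 -0.7] M [-0.01 -0.02  0.03] op 0.798 0.0
turn [0.0007 0.     0.0006] shift(tool) [121.7  32.7  86.4] shift after turn [121.7  32.7  86.4]
```

View pics/c4.png

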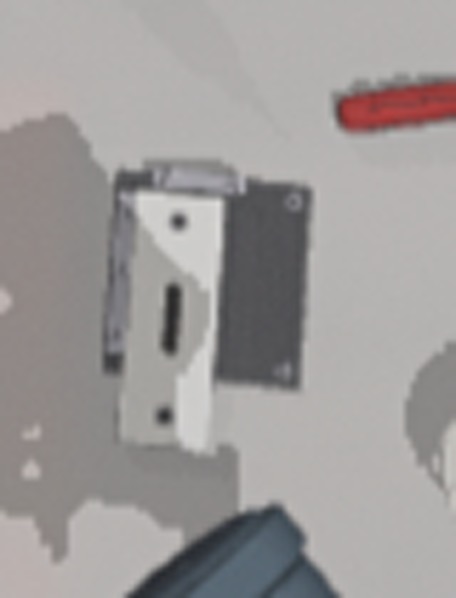

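```bash
python3 - <<'E'
from h import *
t=cv2.imread("pics/t4.png");g=cv2.cvtColor(t,cv2.COLOR_BGR2GRAY)
S=[.5338,-.2701,-.0855]
def prof(z,ly0,ly1,lx,span,g=g,ax=0):
    # brightness along local axis averaged
    s=np.arange(-span,span+1e-6,.001);m=0
    for l in np.linspace(ly0,ly1,9):
        P=[(lx+a,l,z) if ax==0 else (l,lx+a,z) for a in s];uv=proj(tf(S,P)).astype(np.float32)
        m=m+cv2.remap(g.astype(np.float32),uv[:,:1],uv[:,1:],cv2.INTER_LINEAR)[:,0]/9
    return list(zip((1000*(lx+s)).round(0).astype(int).tolist(),m.round(0).astype(int).tolist()))
print("outer end lit",prof(.016,-.008,.002,-.09,.012))
print("outer end shade",prof(.016,.012,.036,-.09,.012))
print("end fence",prof(.016,0,.025,.05,.012))
print("base near edge",prof(.006,-.05,-.02,-.055,.01))
print("base far edge",prof(.006,-.055,-.03,.06,.01))
print("right edge",prof(.016,-.04,.03,-.01,.01,ax=1))
print("left/fence",prof(.016,-.03,.03,.04,.012,ax=1))
print("base right",prof(.006,-.04,.04,-.06,.01,ax=1))
E
```

```text
outer end lit [(-102, 130), (-101, 130), (-100, 130), (-99, 131), (-98, 135), (-97, 141), (-96, 147), (-95, 158), (-94, 171), (-93, 183), (-92, 191), (-91, 196), (-90, 200), (-89, 202), (-88, 203), (-87, 203), (-86, 203), (-85, 203), (-84, 203), (-83, 203), (-82, 203), (-81, 203), (-80, 203), (-79, 203), (-78, 203)]
outer end shade [(-102, 133), (-101, 133), (-100, 132), (-99, 132), (-98, 132), (-97, 131), (-96, 130), (-95, 131), (-94, 135), (-93, 143), (-92, 151), (-91, 156), (-90, 160), (-89, 162), (-88, 163), (-87, 164), (-86, 163), (-85, 163), (-84, 160), (-83, 156), (-82, 153), (-81, 147), (-80, 142), (-79, 137), (-78, 135)]
end fence [(38, 199), (39, 203), (40, 203), (41, 204), (42, 204), (43, 201), (44, 192), (45, 179), (46, 162), (47, 147), (48, 133), (49, 126), (50, 129), (51, 137), (52, 146), (53, 152), (54, 154), (55, 156), (56, 157), (57, 156), (58, 153), (59, 150), (60, 146), (61, 143), (62, 141)]
base near edge [(-65, 178), (-64, 178), (-63, 178), (-62, 178), (-61, 177), (-60, 176), (-59, 173), (-58, 167), (-57, 157), (-56, 145), (-55, 131), (-54, 117), (-53, 105), (-52
[... 408 characters left out ...]
), (-13, 95), (-12, 109), (-11, 132), (-10, 158), (-9, 182), (-8, 195), (-7, 199), (-6, 198), (-5, 194), (-4, 192), (-3, 190), (-2, 188), (-1, 187), (0, 185)]
left/fence [(28, 171), (29, 170), (30, 169), (31, 169), (32, 168), (33, 168), (34, 166), (35, 164), (36, 160), (37, 153), (38, 144), (39, 135), (40, 130), (41, 127), (42, 124), (43, 122), (44, 121), (45, 122), (46, 123), (47, 121), (48, 116), (49, 111), (50, 110), (51, 113), (52, 121)]
base right [(-70, 179), (-69, 180), (-68, 180), (-67, 180), (-66, 180), (-65, 179), (-64, 178), (-63, 173), (-62, 165), (-61, 151), (-60, 132), (-59, 114), (-58, 99), (-57, 90), (-56, 85), (-55, 83), (-54, 83), (-53, 83), (-52, 84), (-51, 83), (-50, 83)]
```

The profiles put the side edge snug, but the end is still about 3.5 mm short of the end fence. I'll push it home with shut fingers on its outer end.

servo_tool(
  commands="0 0 0 40 -0.7 30 0;0 0 0 40 0 30 0;0 0 0 5.5 0 15 0;0 0 0 0 0 4 0;0 0 0 0 0 0 0",
)

```text
time_s: 13.7
eef_pos: [0.4192, -0.2455, 0.0076]
eef_rot: [-0.0, 0.999, -0.042, -0.001]
wrist_force: [-0.0, 0.5, 0.6]
opening: 0.004
grasp_force: 0.0
```

servo_tool(
  commands="0 0 0 0 0 0 0;0 0 0 3 0 0 0;0 0 0 3 0 0 0;0 0 0 2 0 0 0;0 0 0 0 0 0 0",
)

```text
time_s: 14.32
eef_pos: [0.4273, -0.2465, 0.0077]
eef_rot: [-0.0, 0.999, -0.042, -0.001]
wrist_force: [0.1, -0.3, 0.2]
opening: 0.002
grasp_force: 0.0
```

```bash
python3 go.py .4204 -.2464 .008 -.0842
```

```text
t 14.325 pos [ 0.4273 -0.2465  0.0077] psi -0.0841 F [ 0.1 -0.3  0.2] M [-0.03 -0.03 -0.05] op 0.002 0.0
turn [-0.0003  0.0011  0.0001] shift(tool) [-6.9  0.5 -0.3] shift after turn [-6.9  0.5 -0.3]
```

servo_tool(
  commands="0 0 0 2 0 0 0;0 0 0 2 0 0 0;0 0 0 1 0 0 0;0 0 0 0 0 0 0",
)

```text
time_s: 14.82
eef_pos: [0.4322, -0.2468, 0.0076]
eef_rot: [-0.0, 0.999, -0.042, -0.001]
wrist_force: [0.6, 0.2, -0.4]
opening: 0.004
grasp_force: 0.1
```

servo_tool(
  commands="0 0 0 1 0 0 0;0 0 0 1 0 0 0;0 0 0 0 0 0 0",
)

```text
time_s: 15.2
eef_pos: [0.4339, -0.247, 0.0076]
eef_rot: [-0.0, 0.999, -0.042, -0.001]
wrist_force: [-1.3, -0.6, 1.0]
opening: 0.004
grasp_force: 0.9
```

```bash
python3 go.py .4204 -.2464 .008 -.0842
```

```text
t 15.2 pos [ 0.4339 -0.247   0.0076] psi -0.0841 F [-1.3 -0.6  1. ] M [-0.02  0.34  0.02] op 0.004 0.9410256240516901
turn [-0.0005  0.0017  0.0001] shift(tool) [-13.5   0.6  -0.4] shift after turn [-13.5   0.6  -0.4]
```

servo_tool(
  commands="0 0 0 1 0 0 0;0 0 0 0 0 0 0",
)

```text
time_s: 15.45
eef_pos: [0.434, -0.2469, 0.0075]
eef_rot: [-0.0, 0.999, -0.042, -0.002]
wrist_force: [-7.0, -1.2, 4.2]
opening: -0.002
grasp_force: 3.4
```

servo_tool(
  commands="0 0 0 1 0 0 0;0 0 0 0 0 0 0",
)

```text
time_s: 15.7
eef_pos: [0.4341, -0.2469, 0.0074]
eef_rot: [-0.001, 0.999, -0.042, -0.003]
wrist_force: [-12.1, -1.0, 7.6]
opening: -0.003
grasp_force: 5.5
```

servo_tool(
  commands="0 0 0 1 0 0 0;0 0 0 0 0 0 0",
)

```text
time_s: 15.95
eef_pos: [0.4341, -0.2468, 0.0074]
eef_rot: [-0.001, 0.999, -0.042, -0.004]
wrist_force: [-15.6, -0.9, 11.3]
opening: -0.002
grasp_force: 7.7
```

servo_tool(
  commands="0 0 0 -12 0 0 0;0 0 0 -20 0 -20 0.8;0 0 0 -30 0 -50 0.8;0 0 0 -40 0 0 0.8;0 0 0 0 0 0 0.8",
)

```text
time_s: 16.58
eef_pos: [0.3341, -0.2382, 0.0779]
eef_rot: [-0.0, 0.999, -0.043, -0.0]
wrist_force: [0.1, -0.6, -0.0]
opening: 0.797
grasp_force: 0.0
```

```bash
python3 - <<'E'
from h import *
t=camera("top");cv2.imwrite("pics/t5.png",t);g=cv2.cvtColor(t,cv2.COLOR_BGR2GRAY).astype(np.float32)
S=[.5338,-.2701,-.0855]
def prof(z,l0,l1,c,ax):
    s=np.arange(-.008,.0081,.001);m=0
    for l in np.linspace(l0,l1,9):
        uv=proj(tf(S,[(c+a,l,z) if ax==0 else (l,c+a,z) for a in s])).astype(np.float32)
        m=m+cv2.remap(g,uv[:,:1],uv[:,1:],cv2.INTER_LINEAR)[:,0]/9
    return ((c+s)*1000).round().astype(int)[0],m.round().astype(int).tolist()
print("outer",prof(.016,.0,.03,-.09,0));print("fence end",prof(.016,0,.025,.05,0))
print("right front",prof(.016,-.05,-.02,-.01,1));print("right back",prof(.016,.01,.04,-.01,1))
E
python3 go.py .4653 -.2508 .002 -.0855
```

```text
outer (np.int64(-98), [135, 136, 138, 139, 140, 141, 143, 147, 155, 162, 167, 171, 173, 174, 175, 175, 175])
fence end (np.int64(42), [202, 203, 203, 203, 200, 191, 181, 170, 164, 161, 158, 156, 155, 156, 157, 156, 153])
right front (np.int64(-18), [82, 81, 80, 82, 86, 93, 109, 132, 157, 179, 188, 192, 188, 185, 182, 177, 174])
right back (np.int64(-18), [83, 82, 80, 81, 87, 96, 109, 131, 160, 185, 200, 204, 205, 205, 205, 204, 204])
t 16.625 pos [ 0.3352 -0.2388  0.0781] psi -0.0859 F [ 0.7 -0.7  0.5] M [ 0.01  0.01 -0.01] op 0.799 0.0
turn [ 0.0004 -0.0003 -0.0004] shift(tool) [130.6   0.8  76.1] shift after turn [130.6   0.8  76.1]
```

It is now snug on both fences: the dark gap is gone and the long edge is parallel to the fence. I'm regripping the outer end.

servo_tool(
  commands="0 0 0 50 0.4 0 0.8;0 0 0 50 0.4 0 0.8;0 0 0 30.6 0 0 0.8;0 0 0 0 0 20 0.8;0 0 0 0 0 0 0.8",
)

```text
time_s: 17.25
eef_pos: [0.4654, -0.2492, 0.0556]
eef_rot: [-0.001, 0.999, -0.042, -0.002]
wrist_force: [-0.8, 0.6, -0.3]
opening: 0.804
grasp_force: 0.0
```

```bash
python3 go.py .4653 -.2508 .002 -.0855
```

```text
t 17.25 pos [ 0.4654 -0.2492  0.0556] psi -0.0832 F [-0.8  0.6 -0.3] M [ 0.03  0.04 -0.01] op 0.804 0.0
turn [-0.0028  0.0039  0.0023] shift(tool) [ 0.2  1.8 53.6] shift after turn [ 0.   1.6 53.6]
```

servo_tool(
  commands="0 0 0 0 0 30 0.8;0 0 0 0 0 18 0.8;0 0 0 0 0 4.5 0.8;0 0 0 0 0 0 0.8",
)

```text
time_s: 17.75
eef_pos: [0.4656, -0.2506, 0.0053]
eef_rot: [-0.0, 0.999, -0.042, -0.001]
wrist_force: [0.1, -0.0, 0.5]
opening: 0.794
grasp_force: 0.0
```

```bash
python3 go.py .4653 -.2508 .002 -.0855
```

```text
t 17.75 pos [ 0.4656 -0.2506  0.0053] psi -0.0843 F [ 0.1 -0.   0.5] M [-0.01 -0.05 -0.02] op 0.794 0.0
turn [-0.0004  0.0012  0.0012] shift(tool) [-0.3  0.2  3.3] shift after turn [-0.3  0.2  3.3]
```

servo_tool(
  commands="0 0.001 0.001 0 0 2.8 0.8;0 0 0 0 0 0 0.8;0 0 0 0 0 0 0;0 0 0 0 0 0 0;0 0 0 0 0 0 0",
)

```text
time_s: 18.38
eef_pos: [0.4657, -0.2511, 0.003]
eef_rot: [0.0, 0.999, -0.042, 0.0]
wrist_force: [-3.8, -0.5, 5.7]
opening: 0.564
grasp_force: 61.5
```

servo_tool(
  commands="0 0 0 0 0 0 0;0 0 0 0 0 0 0",
)

```text
time_s: 18.62
eef_pos: [0.4657, -0.2511, 0.003]
eef_rot: [0.0, 0.999, -0.042, 0.0]
wrist_force: [-2.4, -0.8, 5.1]
opening: 0.567
grasp_force: 61.5
```

```bash
python3 go.py .4653 -.2508 .002 -.0855
```

```text
t 18.625 pos [ 0.4657 -0.2511  0.003 ] psi -0.085 F [-2.4 -0.8  5.1] M [-0.26  0.4   0.06] op 0.567 61.543049812316895
turn [ 0.0007 -0.0002  0.0005] shift(tool) [-0.4 -0.2  1. ] shift after turn [-0.4 -0.2  1. ]
```

servo_tool(
  commands="0 0 0 0 0 -10 0;0 0 0 0 0 -40 0;0 0 0 0 0 -50 0;0 0 0 0 0 0 0;0 0 0 0 0 0 0",
)

```text
time_s: 19.25
eef_pos: [0.4653, -0.2499, 0.1021]
eef_rot: [-0.0, 0.999, -0.043, -0.0]
wrist_force: [-0.1, 0.3, -0.8]
opening: 0.565
grasp_force: 65.0
```

```bash
cat > f.py <<'E'
from h import *
def fit2(im,p0,edges,win=1.6,n=21,its=8):
    g=cv2.cvtColor(im,cv2.COLOR_BGR2GRAY).astype(np.float32);p=np.array(p0,float)
    for it in range(its):
        M=[];Q=[];N=[];O=[]
        for x0,y0,x1,y1,z,pol in edges:
            t=np.linspace(.05,.95,n)[:,None];P=np.c_[np.array([x0,y0])*(1-t)+np.array([x1,y1])*t,np.full(n,z)]
            uv=proj(tf(p,P));uo=proj(tf(p,P+[ (y1-y0)*.01, -(x1-x0)*.01,0]))  # right-hand normal
            nn=(uo-uv);nn/=np.linalg.norm(nn,axis=1)[:,None]
            d=uv[-1]-uv[0];d/=np.linalg.norm(d);m=np.array([-d[1],d[0]]);m*=np.sign((nn@m).mean());nn=np.tile(m,(n,1))
            s=np.arange(-win,win+.01,.1);S=(uv[:,None]+s[None,:,None]*m).astype(np.float32)
            v=cv2.remap(g,S[...,0],S[...,1],cv2.INTER_LINEAR)
            G=np.clip(pol*np.gradient(v,axis=1),0,None)**2
            off=(G*s).sum(1)/(G.sum(1)+1e-6);k=np.median(off);off=np.clip(off,k-.4,k+.4);O.append(round(float(k),2))
            M.append(P);Q.append(uv+off[:,None]*nn);N.append(nn)
        M_,Q_,N_=map(np.vstack,(M,Q,N))
        p=least_squares(lambda q:((proj(tf(q,M_))-Q_)*N_).sum(1),p,loss="soft_l1",f_scale=.2,x_scale=[.01,.01,.05]).x
    return p.round(4),O
# direction along +x: right-hand normal is -y ; pol=+1 means brighter on the right-hand side
w=.0475
E_r=[(-.106,-.0265,-.035,-.0265,.036,1)]   # right guide inner top edge: bright on -y side
E_l=[(-.106,.0265,-.075,.0265,.028,-1)]    # left guide inner bottom edge: dark on -y side
E_f=[(-.118,-.045,-.118,.045,.028,1)]      # front edge: dir +y, right-hand normal = +x ; dark on +x => -1
E_f=[(*E_f[0][:5],-1)]
if __name__=="__main__":
  for f in("top0","t4","t5"):
    im=cv2.imread(f"pics/{f}.png")
    print(f,fit2(im,[.5256,.252,.15],E_r+E_l+E_f),fit2(im,[.5256,.252,.15],E_r+E_f),fit2(im,[.5256,.252,.15],E_l+E_f))
E
python3 f.py; python3 go.py .283 .215 .1 .15
```

```text
top0 (array([0.5253, 0.2531, 0.1297]), [0.33, -0.21, 0.02]) (array([0.5253, 0.2539, 0.1547]), [-0.0, 0.02]) (array([0.525 , 0.2555, 0.1497]), [0.01, 0.05])
t4 (array([0.5252, 0.2529, 0.1288]), [0.32, -0.19, 0.03]) (array([0.5252, 0.2535, 0.1504]), [-0.0, 0.02]) (array([0.5249, 0.2554, 0.1503]), [0.01, 0.03])
t5 (array([0.5252, 0.2528, 0.1273]), [0.33, -0.2, 0.02]) (array([0.5252, 0.2534, 0.1499]), [0.02, 0.02]) (array([0.5249, 0.2554, 0.149 ]), [0.0, 0.04])
t 19.25 pos [ 0.4653 -0.2499  0.1021] psi -0.0851 F [-0.1  0.3 -0.8] M [ 0.01  0.05 -0.05] op 0.565 65.00373601913452
turn [-0.001   0.0004 -0.2351] shift(tool) [-221.1 -447.8    2.6] shift after turn [-110.7 -487.     2.1]
```

servo_tool(
  commands="0 0 0 -24.6 -49.8 0 0;0 0 0 -24.6 -49.8 0 0;0 0 0 -24.6 -49.8 0 0;0 0 0 -24.6 -49.8 0 0;0 0 0 -24.6 -49.8 0 0",
)

```text
time_s: 19.88
eef_pos: [0.3619, 0.01, 0.1009]
eef_rot: [-0.001, 0.999, -0.043, -0.002]
wrist_force: [0.8, 0.7, -0.5]
opening: 0.564
grasp_force: 65.0
```

servo_tool(
  commands="0 0 0 -24.6 -49.8 0 0;0 0 0 -24.6 -49.8 0 0;0 0 0 -24.6 -49.8 0 0;0 0 -0.08 -24.6 -49.8 0 0;0 0 -0.08 0 0 0 0",
)

```text
time_s: 20.5
eef_pos: [0.2791, 0.2177, 0.101]
eef_rot: [-0.0, 0.999, 0.043, -0.002]
wrist_force: [0.1, -0.3, -0.6]
opening: 0.567
grasp_force: 65.0
```

servo_tool(
  commands="0 0 -0.075 0 0 10 0;0 0 0 0 0 10 0;0 0 0 0 0 0 0;0 0 0 0 0 0 0",
)

```text
time_s: 21.0
eef_pos: [0.283, 0.2146, 0.0823]
eef_rot: [-0.0, 0.997, 0.074, -0.001]
wrist_force: [0.1, -0.3, -0.7]
opening: 0.562
grasp_force: 65.0
```

```bash
python3 go.py .283 .2176 .03 .15; python3 - <<'E'
from h import *
s=camera("scene");cv2.imwrite("pics/s6.png",s);t=camera("top");cv2.imwrite("pics/t6.png",t)
a=cv2.resize(t[175:275,110:210],None,fx=4,fy=4,interpolation=cv2.INTER_CUBIC);b=cv2.resize(s[160:235,140:235],(400,316),interpolation=cv2.INTER_CUBIC)
o=np.zeros((400,800,3),np.uint8);o[:,:400]=a;o[:316,400:]=b;cv2.imwrite("pics/v6.png",o)
E
```

```text
t 21.0 pos [0.283  0.2146 0.0823] psi 0.1481 F [ 0.1 -0.3 -0.7] M [0.02 0.04 0.03] op 0.562 64.9547266960144
turn [-0.0004  0.001  -0.0019] shift(tool) [ 0.5 -2.9 52.3] shift after turn [ 0.4 -2.9 52.3]
```

View pics/v6.png

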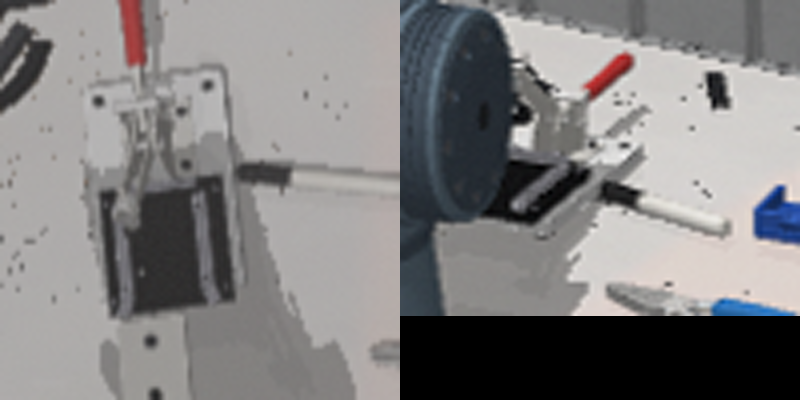

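The plate is level in front of the mouth, with its edges at about x 120–188 in the left pane. I'll compare the camera's view of it with the TCP to get the local camera bias.

```bash
python3 - <<'E'
from f import *
t=cv2.imread("pics/t6.png");psi=.1481;T=np.array([.283,.2146])
p0=[T[0]+.05*np.cos(psi),T[1]+.05*np.sin(psi),psi]
E=[(.0,-.025,.068,-.025,.0953,-1),(.0,.025,.068,.025,.0953,1),(.07,-.022,.07,.022,.0953,-1)]
for e in (E,E[:1]+E[2:],E[1:]): print(np.round(p0,4),fit2(t,p0,e,win=2))
E=[(.0,-.025,.068,-.025,.0953,-1),(.0,.025,.068,.025,.0853,1)]
print(fit2(t,[.5252,.2545,.15],E_r+E_f),fit2(t,[.525,.2545,.15],E_l+E_f))
E
```

```text
[0.3325 0.222  0.1481] (array([0.3357, 0.2224, 0.1675]), [-0.12, 0.09, 0.06])
[0.3325 0.222  0.1481] (array([0.3356, 0.2233, 0.1546]), [0.04, 0.03])
[0.3325 0.222  0.1481] (array([0.3358, 0.2216, 0.1802]), [0.0, 0.06])
(array([0.5244, 0.2543, 0.1624]), [0.01, 0.03]) (array([0.5242, 0.2553, 0.1527]), [0.01, -0.03])
```

servo_tool(
  commands="0 0.001 -0.002 0.4 -2.8 30 0;0 0 0 0 0 20 0;0 0 0 0 0 4 0;0 0 0 0 0 0 0;0 0 0 0 0 0 0",
)

```text
time_s: 21.72
eef_pos: [0.2839, 0.218, 0.0293]
eef_rot: [-0.0, 0.997, 0.076, 0.001]
wrist_force: [0.6, -0.0, -0.7]
opening: 0.566
grasp_force: 64.9
```

```bash
python3 go.py .283 .2174 .028 .15
```

```text
t 21.725 pos [0.2839 0.218  0.0293] psi 0.1517 F [ 0.6 -0.  -0.7] M [-0.01  0.01  0.02] op 0.566 64.9358582496643
turn [-0.0007 -0.0027  0.0017] shift(tool) [-1.   0.5  1.3] shift after turn [-1.   0.5  1.3]
```

Now I'll insert it, with force checks along the way.

servo_tool(
  commands="0 0 0 8 0.5 1 0;0 0 0 8 0 0 0;0 0 0 6 0 0 0;0 0 0 0 0 0 0;0 0 0 0 0 0 0",
)

```text
time_s: 22.35
eef_pos: [0.3046, 0.2205, 0.0274]
eef_rot: [-0.0, 0.997, 0.076, 0.0]
wrist_force: [0.1, -0.9, -0.7]
opening: 0.568
grasp_force: 64.9
```

```bash
python3 go.py .3058 .221 .028 .15
```

```text
t 22.35 pos [0.3046 0.2205 0.0274] psi 0.1518 F [ 0.1 -0.9 -0.7] M [ 0.07  0.03 -0.03] op 0.568 64.93608713150024
turn [-0.0003 -0.0002  0.0018] shift(tool) [ 1.2 -0.3 -0.6] shift after turn [ 1.2 -0.3 -0.6]
```

servo_tool(
  commands="0 0 0.001 8 0 0 0;0 0 0 8 0 0 0;0 0 0 6 0 0 0;0 0 0 0 0 0 0",
)

```text
time_s: 22.85
eef_pos: [0.3273, 0.224, 0.0276]
eef_rot: [-0.0, 0.997, 0.075, 0.001]
wrist_force: [-0.2, 0.0, -1.2]
opening: 0.565
grasp_force: 64.9
```

servo_tool(
  commands="0 0 0 8 0 0 0;0 0 0 8 0 0 0;0 0 0 6 0 0 0;0 0 0 0 0 0 0",
)

```text
time_s: 23.35
eef_pos: [0.349, 0.2273, 0.0276]
eef_rot: [-0.0, 0.997, 0.075, 0.001]
wrist_force: [-0.7, -1.3, -0.6]
opening: 0.562
grasp_force: 64.9
```

```bash
python3 go.py .3488 .2275 .028 .15
```

```text
t 23.35 pos [0.349  0.2273 0.0276] psi 0.1506 F [-0.7 -1.3 -0.6] M [0.02 0.02 0.02] op 0.562 64.93767142295837
turn [-0.0005 -0.0012  0.0006] shift(tool) [-0.2 -0.2 -0.4] shift after turn [-0.2 -0.2 -0.4]
```

servo_tool(
  commands="0 0 0 8 0 0 0;0 0 0 8 0 0 0;0 0 0 6 0 0 0;0 0 0 0 0 0 0",
)

```text
time_s: 23.85
eef_pos: [0.3708, 0.2306, 0.0276]
eef_rot: [-0.0, 0.997, 0.075, 0.001]
wrist_force: [-0.3, -0.1, -1.4]
opening: 0.564
grasp_force: 64.9
```

servo_tool(
  commands="0 0 0 0 0 1 0;0 0 0 0 0 0.8 0;0 0 0 0 0 0 0;0 0 0 0 0 0 0",
)

```text
time_s: 24.35
eef_pos: [0.3701, 0.2305, 0.0258]
eef_rot: [-0.0, 0.997, 0.075, 0.0]
wrist_force: [-0.2, -1.2, -1.6]
opening: 0.565
grasp_force: 64.9
```

```bash
python3 go.py .3811 .2323 .025 .15
```

```text
t 24.35 pos [0.3701 0.2305 0.0258] psi 0.1509 F [-0.2 -1.2 -1.6] M [ 0.03 -0.    0.03] op 0.565 64.93764638900757
turn [-0.0004 -0.0009  0.0009] shift(tool) [11.2 -0.1  0.8] shift after turn [11.2 -0.1  0.8]
```

servo_tool(
  commands="0 0 0 4 0 0.4 0;0 0 0 2 0 0 0;0 0 0 0 0 0 0",
)

```text
time_s: 24.72
eef_pos: [0.3764, 0.2315, 0.0255]
eef_rot: [-0.0, 0.997, 0.075, 0.001]
wrist_force: [-0.4, 0.4, -1.0]
opening: 0.562
grasp_force: 64.9
```

servo_tool(
  commands="0 0 0 1.5 0 0 0;0 0 0 0 0 0 0",
)

```text
time_s: 24.98
eef_pos: [0.3777, 0.2317, 0.0254]
eef_rot: [-0.0, 0.997, 0.075, 0.0]
wrist_force: [-1.0, -0.0, -0.8]
opening: 0.566
grasp_force: 65.0
```

servo_tool(
  commands="0 0 0 1.5 0 0 0;0 0 0 0 0 0 0",
)

```text
time_s: 25.22
eef_pos: [0.3792, 0.2319, 0.0254]
eef_rot: [-0.0, 0.997, 0.075, 0.001]
wrist_force: [1.3, 0.5, -1.7]
opening: 0.565
grasp_force: 65.0
```

```bash
python3 go.py .3811 .2323 .025 .15
```

```text
t 25.225 pos [0.3792 0.2319 0.0254] psi 0.1508 F [ 1.3  0.5 -1.7] M [ 0.   -0.   -0.02] op 0.565 65.02496838569641
turn [-0.0004 -0.0011  0.0008] shift(tool) [ 1.9 -0.1  0.4] shift after turn [ 1.9 -0.1  0.4]
```

servo_tool(
  commands="0 0 0 1 0 0.3 0;0 0 0 0 0 0 0",
)

```text
time_s: 25.48
eef_pos: [0.3799, 0.232, 0.0251]
eef_rot: [-0.0, 0.997, 0.075, 0.0]
wrist_force: [-2.0, -1.3, 2.0]
opening: 0.565
grasp_force: 65.4
```

servo_tool(
  commands="0 0 0 1 0 0 0;0 0 0 0 0 0 0",
)

```text
time_s: 25.72
eef_pos: [0.3811, 0.2322, 0.0251]
eef_rot: [-0.0, 0.997, 0.075, 0.0]
wrist_force: [-1.0, -0.4, 2.2]
opening: 0.564
grasp_force: 65.3
```

servo_tool(
  commands="0 0 0 1 0 0 0;0 0 0 0 0 0 0",
)

```text
time_s: 25.98
eef_pos: [0.3812, 0.2322, 0.025]
eef_rot: [-0.0, 0.997, 0.075, -0.0]
wrist_force: [-4.6, -0.9, 5.4]
opening: 0.562
grasp_force: 65.7
```

servo_tool(
  commands="0 0 0 1 0 0 0;0 0 0 0 0 0 0",
)

```text
time_s: 26.22
eef_pos: [0.3812, 0.2322, 0.0249]
eef_rot: [0.0, 0.997, 0.075, -0.002]
wrist_force: [-8.4, -1.2, 9.5]
opening: 0.565
grasp_force: 66.1
```

servo_tool(
  commands="0 0 0 0 0 0 0.8;0 0 0 0 0 0 0.8;0 0 0 0 0 0 0.8;0 0 0 0 0 -25 0.8;0 0 0 -20 0 -15 0.8",
)

```text
time_s: 26.85
eef_pos: [0.3649, 0.2297, 0.0663]
eef_rot: [-0.001, 0.997, 0.075, 0.002]
wrist_force: [0.2, -0.1, 0.1]
opening: 0.799
grasp_force: 0.0
```

servo_tool(
  commands="0 0 0 -20 0 0 0;0 0 0 0 0 0 0;0 0 0 0 0 0 0;0 0 0 0 0 0 0",
)

```text
time_s: 27.35
eef_pos: [0.3443, 0.2266, 0.0651]
eef_rot: [-0.0, 0.997, 0.075, 0.001]
wrist_force: [0.3, -0.6, 0.1]
opening: -0.002
grasp_force: 0.0
```

```bash
python3 go.py .3440 .2264 .03 .15
```

```text
t 27.35 pos [0.3443 0.2266 0.0651] psi 0.1505 F [ 0.3 -0.6  0.1] M [ 0.01 -0.02  0.03] op -0.002 0.0
turn [-0.0005 -0.0013  0.0005] shift(tool) [-0.3  0.1 35.1] shift after turn [-0.3  0.1 35.1]
```

servo_tool(
  commands="0 0 0 -3 0 25 0;0 0 0 0 0 10 0;0 0 0 4 0 0 0;0 0 0 3 0 0 0;0 0 0 0 0 0 0",
)

```text
time_s: 27.98
eef_pos: [0.3485, 0.2273, 0.0307]
eef_rot: [-0.0, 0.997, 0.075, 0.001]
wrist_force: [0.2, -0.4, 0.5]
opening: 0.0
grasp_force: 0.0
```

servo_tool(
  commands="0 0 0 1.5 0 0 0;0 0 0 0 0 0 0",
)

```text
time_s: 28.22
eef_pos: [0.3491, 0.2274, 0.0303]
eef_rot: [-0.0, 0.997, 0.075, 0.001]
wrist_force: [-0.6, -0.0, -0.5]
opening: -0.003
grasp_force: 0.0
```

servo_tool(
  commands="0 0 0 1.5 0 0 0;0 0 0 0 0 0 0",
)

```text
time_s: 28.48
eef_pos: [0.3496, 0.2274, 0.0299]
eef_rot: [-0.0, 0.997, 0.075, -0.0]
wrist_force: [-3.4, -0.6, 2.9]
opening: 0.001
grasp_force: 1.6
```

servo_tool(
  commands="0 0 0 1 0 0 0;0 0 0 0 0 0 0",
)

```text
time_s: 28.72
eef_pos: [0.3497, 0.2273, 0.0296]
eef_rot: [0.0, 0.997, 0.075, -0.001]
wrist_force: [-5.5, -1.5, 4.2]
opening: 0.001
grasp_force: 3.1
```

The plate is home against the end stop. I'm backing off and locating the handle.

servo_tool(
  commands="0 0 0 -12 0 0 0;0 0 0 -15 0 -20 0;0 0 0 0 0 -60 0;0 0 0 0 0 -60 0;0 0 0 0 0 -50 0",
)

```text
time_s: 29.35
eef_pos: [0.3246, 0.2236, 0.2226]
eef_rot: [-0.001, 0.997, 0.075, 0.002]
wrist_force: [0.6, 0.5, -0.7]
opening: 0.002
grasp_force: 0.0
```

```bash
python3 - <<'E'
from h import *
F=[.5251,.2539,.15];obs=[]
for n,box in(("top",(155,200,130,155)),("scene",(165,200,165,205))):
    im=cv2.imread(f"pics/{n}0.png").astype(int);r0,r1,c0,c1=box;s=im[r0:r1,c0:c1]
    m=(s[...,2]-np.maximum(s[...,0],s[...,1])>50);v,u=np.nonzero(m);P=np.c_[u+c0,v+r0].astype(float);c=P.mean(0)
    a=np.linalg.svd(P-c,full_matrices=False)[2][0];k=(P-c)@a;print(n,len(P),c.round(1),a.round(2),k.min().round(1),k.max().round(1));obs.append((calibration(n),c,a))
def ax(q,r):
    a=np.arctan2(76,69)-q[1];return tf(F,[q[0]+r*np.cos(a),q[2],.058+r*np.sin(a)])
def res(q):
    e=[]
    for cal,c,a in obs:
        u=[proj(ax(q,r),cal)[0] for r in(.068,.103,.138)];d=(u[2]-u[0])/np.linalg.norm(u[2]-u[0])
        e+=list(u[1]-c);e.append(10*(d[0]*a[1]-d[1]*a[0]))
    return e
for q0 in([0,.6,0],[.01,.75,0]):
    r=least_squares(res,q0);print(r.x.round(4),np.round(r.fun,2));q=r.x
p=ax(q,.103)[0];print("handle",p.round(4),"tip",ax(q,.138).round(4),"elev",np.arctan2(76,69)-q[1])
E
python3 go.py .3 .2 .2 .15
```

```text
top 119 [142.2 177.8] [0.11 0.99] -11.9 12.4
scene 48 [189.3 177. ] [-0.73  0.68] -6.1 6.6
[ 8.700e-03  7.859e-01 -6.000e-04] [ 0.11  0.04  0.07 -0.08 -0.3   0.51]
[ 8.700e-03  7.859e-01 -6.000e-04] [ 0.11  0.04  0.07 -0.08 -0.3   0.51]
handle [0.6355 0.27   0.0629] tip [[0.6701 0.2752 0.0646]] elev 0.047744047629837194
t 29.35 pos [0.3246 0.2236 0.2226] psi 0.1509 F [ 0.6  0.5 -0.7] M [-0.05 -0.03  0.01] op 0.002 0.0
turn [-0.0009 -0.0043  0.0009] shift(tool) [-28.   19.7  22.4] shift after turn [-27.9  19.7  22.6]
```

The handle centre is at about (0.635, 0.270, 0.063), almost level, at joint value about 0.79. I'm moving over it.

servo_tool(
  commands="0 0 0 52 0 0 0.6;0 0 0 52 0 0 0.6;0 0 0 52 0 0 0.6;0 0 0 52 0 0 0.6;0 0 0 52 0 0 0.6",
)

```text
time_s: 29.98
eef_pos: [0.5831, 0.2628, 0.2201]
eef_rot: [-0.0, 0.997, 0.075, 0.001]
wrist_force: [0.5, 0.3, 1.4]
opening: 0.6
grasp_force: 0.0
```

servo_tool(
  commands="0 0 0 52 0 0 0.6;0 0 0 0 0 40 0.6;0 0 0 0 0 40 0.6;0 0 0 0 0 0 0.6;0 0 0 0 0 0 0.6",
)

```text
time_s: 30.6
eef_pos: [0.6338, 0.2707, 0.142]
eef_rot: [-0.0, 0.997, 0.075, 0.002]
wrist_force: [0.2, 1.4, 1.5]
opening: 0.601
grasp_force: 0.0
```

```bash
python3 go.py .634 .2702 .046 .15;python3 - <<'E'
from h import *
s=camera("scene");t=camera("top");cv2.imwrite("pics/t7.png",t);cv2.imwrite("pics/s7.png",s)
a=cv2.resize(t[135:260,100:225],(400,400),interpolation=cv2.INTER_CUBIC);b=cv2.resize(s[130:230,140:240],(400,400),interpolation=cv2.INTER_CUBIC)
cv2.imwrite("pics/v7.png",np.hstack([a,b]))
E
```

```text
t 30.6 pos [0.6338 0.2707 0.142 ] psi 0.1509 F [0.2 1.4 1.5] M [-0.01 -0.01  0.02] op 0.601 0.0
turn [-0.0006 -0.0032  0.0009] shift(tool) [-0.2  0.6 96. ] shift after turn [ 0.1  0.6 96. ]
```

View pics/v7.png

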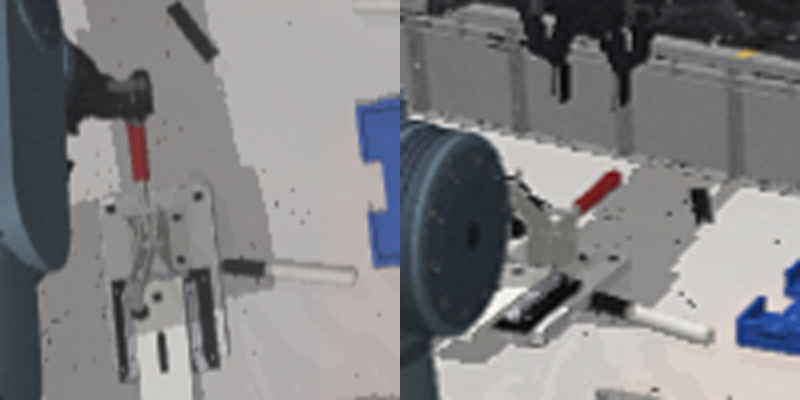

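The plate sits between the guides, and the gripper is over the red handle. I'm descending and gripping.

servo_tool(
  commands="0 0 0 0 0.5 40 0.6;0 0 0 0 0 30 0.6;0 0 0 0 0 18 0.6;0 0 0 0 0 6 0.6;0 0 0 0 0 0 0.6",
)

```text
time_s: 31.32
eef_pos: [0.6339, 0.2702, 0.0473]
eef_rot: [-0.0, 0.997, 0.075, 0.001]
wrist_force: [0.2, 0.5, -0.9]
opening: 0.6
grasp_force: 0.0
```

servo_tool(
  commands="0 0 0 0 0 2 0.6;0 0 0 0 0 0 0;0 0 0 0 0 0 0;0 0 0 0 0 0 0;0 0 0 0 0 0 0",
)

```text
time_s: 31.95
eef_pos: [0.6335, 0.2701, 0.0446]
eef_rot: [-0.0, 0.997, 0.075, 0.001]
wrist_force: [0.3, 0.2, 0.5]
opening: 0.182
grasp_force: 58.5
```

```bash
python3 go.py .634 .2702 .046 .15
```

```text
t 31.95 pos [0.6335 0.2701 0.0446] psi 0.1509 F [0.3 0.2 0.5] M [ 0.01 -0.1   0.07] op 0.182 58.46264973755751
turn [-0.0005 -0.0016  0.0009] shift(tool) [ 0.5 -0.  -1.4] shift after turn [ 0.5 -0.  -1.4]
```

servo_tool(
  commands="0 0.07 0 0.7 0 -7.2 0;0 0.07 0 0.7 0 -7.2 0;0 0.07 0 0.7 0 -7.2 0;0 0 0 0 0 0 0",
)

```text
time_s: 32.45
eef_pos: [0.6338, 0.2701, 0.0669]
eef_rot: [-0.008, 0.992, 0.075, 0.106]
wrist_force: [1.7, 0.5, 0.4]
opening: 0.184
grasp_force: 59.0
```

```bash
cat > l.py <<'E'
from h import *
o,r=tool();X=r.as_matrix();b=np.arctan2(np.linalg.norm(X[:2,2]),-X[2,2]);d=o["eef_pos"][:2]-[.5251,.2539]
print("t",o["time_s"],"tilt",b.round(3),"fx",(d@[np.cos(.15),np.sin(.15)]).round(4),"z",o["eef_pos"][2].round(4),"F",o["wrist_force"].round(1),"tool F",r.inv().apply(o["wrist_force"]).round(1),"grip",round(o["grasp_force"],1),"q5",o["q"].round(2))
E
python3 l.py
```

```text
t 32.45 tilt 0.212 fx 0.1099 z 0.0669 F [1.7 0.5 0.4] tool F [ 1.7 -0.2 -0. ] grip 59.0 q5 [ 0.24  0.48  1.59 -0.02  0.86  1.67]
```

servo_tool(
  commands="0 0.07 0 0.7 0 -7.2 0;0 0.07 0 0.7 0 -7.2 0;0 0.07 0 0.7 0 -7.2 0;0 0.07 0 0.7 0 -7.2 0;0 0 0 0 0 0 0",
)

```text
time_s: 33.08
eef_pos: [0.6276, 0.2691, 0.0945]
eef_rot: [-0.018, 0.967, 0.073, 0.242]
wrist_force: [0.7, -0.1, 0.4]
opening: 0.183
grasp_force: 59.4
```

```bash
python3 l.py
```

```text
t 33.075 tilt 0.49 fx 0.1037 z 0.0945 F [ 0.7 -0.1  0.4] tool F [0.8 0.2 0. ] grip 59.4 q5 [ 0.25  0.33  1.82 -0.1   0.51  1.75]
```

servo_tool(
  commands="0 0.07 0 0.7 0 -7.2 0;0 0.07 0 0.7 0 -7.2 0;0 0 0 0 0 0 0",
)

```text
time_s: 33.45
eef_pos: [0.6218, 0.2682, 0.1074]
eef_rot: [-0.023, 0.948, 0.072, 0.309]
wrist_force: [0.6, 1.4, 0.4]
opening: 0.188
grasp_force: 59.7
```

servo_tool(
  commands="0 0.035 0 0.4 0 -3.6 0;0 0 0 0 0 0 0",
)

```text
time_s: 33.7
eef_pos: [0.6202, 0.2679, 0.1103]
eef_rot: [-0.025, 0.943, 0.071, 0.325]
wrist_force: [-0.1, 0.6, 1.2]
opening: 0.18
grasp_force: 59.8
```

servo_tool(
  commands="0 0.02 0 0.2 0 -2 0;0 0 0 0 0 0 0",
)

```text
time_s: 33.95
eef_pos: [0.6192, 0.2677, 0.112]
eef_rot: [-0.025, 0.939, 0.071, 0.335]
wrist_force: [0.5, 0.6, 1.0]
opening: 0.185
grasp_force: 59.7
```

```bash
python3 l.py
```

```text
t 33.95 tilt 0.684 fx 0.0951 z 0.112 F [0.5 0.6 1. ] tool F [ 1.1 -0.6 -0.4] grip 59.7 q5 [ 0.27  0.25  1.97 -0.3   0.25  1.95]
```

servo_tool(
  commands="0 0.02 0 0.2 0 -2 0;0 0 0 0 0 0 0",
)

```text
time_s: 34.2
eef_pos: [0.618, 0.2676, 0.1139]
eef_rot: [-0.026, 0.936, 0.071, 0.344]
wrist_force: [1.2, 1.8, 1.6]
opening: 0.183
grasp_force: 59.7
```

servo_tool(
  commands="0 0.01 0 0.2 0 -2 0;0 0 0 0 0 0 0",
)

```text
time_s: 34.45
eef_pos: [0.6167, 0.2674, 0.1156]
eef_rot: [-0.027, 0.934, 0.07, 0.349]
wrist_force: [1.7, 2.0, 0.2]
opening: 0.183
grasp_force: 59.6
```

```bash
python3 l.py
```

```text
t 34.45 tilt 0.716 fx 0.0926 z 0.1156 F [1.7 2.  0.2] tool F [ 1.7 -1.8  1.2] grip 59.6 q5 [ 0.27  0.24  1.99 -0.38  0.21  2.03]
```

servo_tool(
  commands="0 0.01 0 0.2 0 -2 0;0 0 0 0 0 0 0",
)

```text
time_s: 34.7
eef_pos: [0.6154, 0.2672, 0.1173]
eef_rot: [-0.027, 0.932, 0.07, 0.354]
wrist_force: [2.2, 1.8, 1.2]
opening: 0.184
grasp_force: 59.6
```

servo_tool(
  commands="0 0.01 0 0.2 0 -2 0;0 0 0 0 0 0 0",
)

```text
time_s: 34.95
eef_pos: [0.6142, 0.267, 0.1188]
eef_rot: [-0.027, 0.93, 0.07, 0.359]
wrist_force: [1.7, 1.9, -1.0]
opening: 0.184
grasp_force: 59.5
```

```bash
python3 l.py
```

```text
t 34.95 tilt 0.736 fx 0.09 z 0.1188 F [ 1.7  1.9 -1. ] tool F [ 0.8 -1.6  2. ] grip 59.5 q5 [ 0.27  0.23  2.01 -0.44  0.19  2.1 ]
```

servo_tool(
  commands="0 0 0 0.1 0 -2 0;0 0 0 0 0 0 0",
)

```text
time_s: 35.2
eef_pos: [0.6134, 0.2668, 0.1197]
eef_rot: [-0.027, 0.93, 0.07, 0.359]
wrist_force: [15.5, 5.5, -12.7]
opening: 0.184
grasp_force: 60.0
```

servo_tool(
  commands="0 0 0 0.1 0 -2 0;0 0 0 0 0 0 0",
)

```text
time_s: 35.45
eef_pos: [0.6128, 0.2667, 0.1205]
eef_rot: [-0.028, 0.93, 0.07, 0.359]
wrist_force: [30.7, 10.0, -26.7]
opening: 0.182
grasp_force: 60.4
```

```bash
python3 l.py; python3 - <<'E'
from h import *
s=camera("scene");t=camera("top");cv2.imwrite("pics/t8.png",t);cv2.imwrite("pics/s8.png",s)
a=cv2.resize(t[170:270,120:220],(400,400),interpolation=cv2.INTER_CUBIC);b=cv2.resize(s[140:220,160:240],(400,400),interpolation=cv2.INTER_CUBIC)
cv2.imwrite("pics/v8.png",np.hstack([a,b]))
E
```

```text
t 35.45 tilt 0.736 fx 0.0886 z 0.1205 F [ 30.7  10.  -26.7] tool F [ 5.7 -5.2 41.1] grip 60.4 q5 [ 0.27  0.22  2.01 -0.43  0.19  2.09]
```

View pics/v8.png

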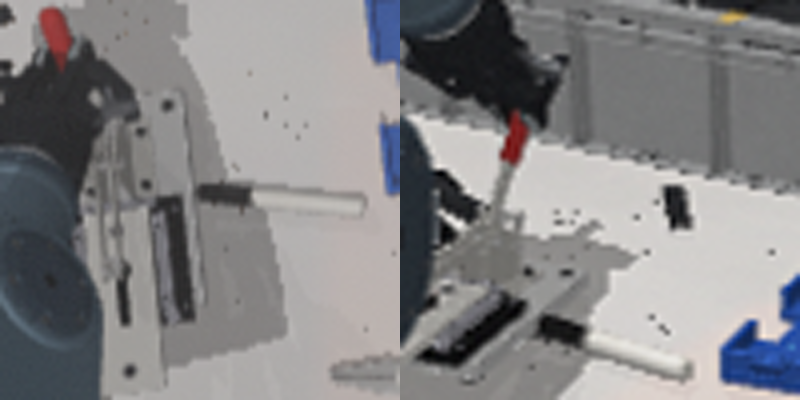

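The pad is down on the plate, with firm resistance at the handle. I'm opening the gripper and withdrawing along the tool axis.

servo_tool(
  commands="0 0 0 0 0 3 0;0 0 0 0 0 0 0.6;0 0 0 0 0 0 0.6;0 0 0 0 0 0 0.6;0 0 0 0 0 -15 0.6",
)

```text
time_s: 36.17
eef_pos: [0.6033, 0.2651, 0.13]
eef_rot: [-0.027, 0.931, 0.07, 0.358]
wrist_force: [0.2, 0.5, 0.0]
opening: 0.601
grasp_force: 0.0
```

servo_tool(
  commands="0 0 0 0 0 -25 0.6;0 0 0 0 0 -30 0.6;0 0 0 0 0 -40 0.6;0 0 0 0 0 -40 0.6;0 0 0 0 0 0 0.6",
)

```text
time_s: 36.8
eef_pos: [0.5141, 0.2524, 0.2342]
eef_rot: [-0.028, 0.929, 0.07, 0.361]
wrist_force: [0.3, 0.1, 0.6]
opening: 0.601
grasp_force: 0.0
```

servo_tool(
  commands="0 -0.15 0 0 0 -20 0.6;0 -0.15 0 0 0 -20 0.6;0 0 0 0 -60 0 0.6;0 0 0 0 -60 0 0.6;0 0 0 0 0 0 0.6",
)

```text
time_s: 37.42
eef_pos: [0.4709, 0.3701, 0.2606]
eef_rot: [-0.017, 0.974, 0.076, 0.215]
wrist_force: [0.5, -0.3, -0.4]
opening: 0.601
grasp_force: 0.0
```

```bash
python3 l.py; python3 - <<'E'
from h import *
s=camera("scene");t=camera("top");cv2.imwrite("pics/t9.png",t);cv2.imwrite("pics/s9.png",s)
F=[.5251,.2539,.15];obs=[]
for n,im,box in(("top",t,(150,220,120,170)),("scene",s,(140,200,165,205))):
    m=im.astype(int);r0,r1,c0,c1=box;m=m[r0:r1,c0:c1];m=(m[...,2]-np.maximum(m[...,0],m[...,1])>50);v,u=np.nonzero(m)
    if len(v)<10:print(n,"few");continue
    P=np.c_[u+c0,v+r0].astype(float);c=P.mean(0);a=np.linalg.svd(P-c,full_matrices=False)[2][0];obs.append((calibration(n),c,a));print(n,len(v),c.round(1))
def ax(q,r):
    a=np.arctan2(76,69)-q[0];return tf(F,[.0087+r*np.cos(a),0,.058+r*np.sin(a)])
def res(q):
    e=[]
    for cal,c,a in obs:
        u=[proj(ax(q,r),cal)[0] for r in(.068,.103,.138)];e+=list(u[1]-c)
    return e
r=least_squares(res,[.1]);print("theta",r.x,np.round(r.fun,1))
a=cv2.resize(t[150:270,110:230],(400,400),interpolation=cv2.INTER_CUBIC);b=cv2.resize(s[140:220,160:240],(400,400),interpolation=cv2.INTER_CUBIC)
cv2.imwrite("pics/v9.png",np.hstack([a,b]))
E
```

```text
t 37.425 tilt 0.434 fx -0.0363 z 0.2606 F [ 0.5 -0.3 -0.4] tool F [0.2 0.4 0.5] grip 0.0 q5 [ 0.56 -0.02  1.82 -0.2   0.95  2.06]
top 116 [135.6 182.8]
scene 78 [184.4 162. ]
theta [0.05173061] [0.3 0.4 0.  0.4]
```

View pics/v9.png

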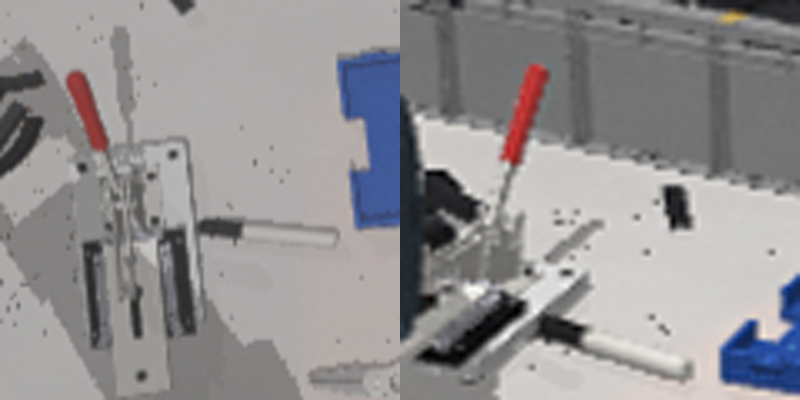

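The plate is home between the guides, the lever reads about 0.05–0.08 (closed, pad down), the robot is clear and the bystanders are untouched. I'm handing in.

```bash
python3 -c "
from bench import *
print(hand_in())"
```

```text
the job is handed in; nothing more can be done
None
```

I squared the plate in the corner stop and let go, then loaded it home against the nest's end stop and closed the red lever until the pad was down on it; handed in at about 37.5 s, with the robot clear and no sign in the pictures of anything else moved.

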